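# Pull the locating pin and gauge the cork blank

## Robot

A 7-joint arm with a two-finger parallel gripper is mounted at the origin on the work surface. World frame = base frame: x ahead of the robot, y to its left, z up, the work surface at z = 0. Lengths are in m, angles in rad, forces in N, time in s.
With the tool pointing down it reaches from about 0.425 to 0.925 m from the base axis. Payload 6.8 kg.
Tool frame: the origin (TCP) lies between the finger pads; the fingertips stand 19 mm ahead of it and the grasp point (between the pads) is the TCP; z points along the fingers, y is the direction in which the jaws open and shut (so a half turn about z gives the same grasp; the last joint's range is limited). The gripper opens to 88 mm and grips with 3 to 60 N. Pads are 20 mm wide; open, the fingers measure 115 mm over their backs; the gripper's body (75 mm by 178 mm) begins 61 mm behind the grasp point.
Start: joints at [-1.21, 0.477, 0.022, 1.555, -0.011, 1.109, -0.083], TCP at [0.305, 0.602, 0.242] pointing down, gripper open.
Joint ranges: [-2.96, 2.96], [-0.34, 2.1], [-1.41, 1.46], [0.24, 2.44], [-1.37, 4.51], [0.17, 1.92], [-2.96, 2.96]. Speed limits (rad/s): [2.39, 2.39, 3.14, 3.14, 3.14, 3.14, 3.14].

## Interface

Orientations are given as a unit quaternion [w, x, y, z].
In Python, from rig import readout, viewer, ticket, spotter gives the robot as it stands.
- The arm moves only by the tool play_rows, never from a script. Its arguments are lists of equal length, an entry for each row: "dp": the shift along the tool's x, y, z in mm, a list of three; "yaw": the turn about the tool's z in degrees. A call has 1 to 10 rows; each row is the pose to reach, as a shift and turn from the pose commanded when the call began, along the tool's axes at that moment; what a row does not reach only later rows make up. A row lasts 1/12 s, in which the tool goes at most 41.7 mm and 7.16 degrees, less where a joint would pass 70% of its speed; a pose out of reach is approached as far as the arm can. A call with a gripper value outside its range is refused whole. "grip" is the opening in per cent of the stroke, from 0 (shut) to 100 (fully open), set as the call begins (left out, the last holds). The fingers move at their own pace and stop on an object; "grip_force" is the grip in N (left out, the last holds). Time passes only in rows, so rows that repeat a pose let the fingers close. It gives the time, the measured TCP pose, the force and the opening at its end, in the units of the state.
- readout.get_obs(): the state, without advancing time (a new reading comes with each control period).
- viewer.grab_frame(name): name is "scene" or "top" or "wrist"; returns the picture (400x640x3 uint8, red, green, blue); there is no depth.
- viewer.camera_model(name): a dict with "fx", "fy", "cx", "cy" (pixels), "k1" (the pictures are not rectified: a ray, as slopes to the right and down, at radius r is drawn at 1 + k1 r^2 times it, then the intrinsics apply), "R" (3x3) and "t" (3): a world point X has camera coordinates R X + t. Camera axes: x right, y down, z forward; pixel columns grow to the right and rows downward; lengths in m; the calibration is good to about 2 mm. A picture is of the moment at which its call begins: read the wrist's pose just before it. camera_model takes no time and is no camera call; for the wrist camera it gives the pose at the moment of the call.
- ticket.close_job(): hands the job in, once; it reports no verdict.
Trained networks look in the newest picture that a camera, given by its name, has taken for a name from the list of things; names that differ only in an ending like _2 or _b are one class to them, and where a whole thing is asked for, a point or a joint stands for the part that bears it (a point fixed in the world has none). Each returns a list of dicts, best first, with "confidence" (0 to 1); they miss things now and then, are a little off and sometimes report something else, mostly with a low value. They report only what shows in the picture. A call takes as long as a camera call. They do not tell look-alikes from the thing itself.
- spotter.silhouettes(camera, thing): "pixels" (400x640 bool, what is visible of it) and "extent" ([left, top, right, bottom] as shares, 0 to 1, of the picture: columns of its width, rows of its height, round what is visible of it).
- spotter.pinpoint(camera, thing): "location" ([row, column] as shares, 0 to 1, of the picture: columns of its width, rows of its height: a listed point, or the origin of a listed thing).
The state is a dict: "t": time; "joints": joint angles; "qd": joint speeds; "effort": joint torques, N m; "tcp_pos": TCP position; "orientation": TCP orientation; "wrist_force": force on the tool from outside, world axes, zero at the start; "ft_torque": the same for the moment, N m; "finger_gap": opening from 0.0 (shut) to 1.0 (fully open).
Only numpy, scipy, OpenCV 4.12 (cv2) and the standard library are available. Lean on these libraries where they do the work, as an engineer would, in place of code of your own. Each camera call takes 0.05 s, during which the arm holds its last target.

## Task

Draw the locating pin out of the cork blank on the sloping jig and park it, let go, hanging by its collar in the notch at the side of the jig's plate. Then take the pen-shaped hardness gauge out of its stand and hold it square to the sloping cork face with its tip inside the inked ring, pressing gently so that the sprung tip is about half pushed in and the foot stays off the cork. Finish while still holding the gauge there, and leave everything else on the bench where it is.

Things in the scene. Friction and masses are not known exactly. Their poses are not given: they have to be found in the camera images.
- jig: fixed jig: grey base 180 x 200 x 14 mm, origin under its centre, z up. A steel plate 130 x 130 mm slopes 15 deg, its face looking up and to the jig's -x side; plate face centre 62 mm above the origin. On it a round cork blank, 76 mm diameter, 22 mm thick, in a stiff turntable with three jaws 12 mm high, out to 49 mm from the centre.
- bore (a point): mouth of the bore in the centre of the cork blank's top face, where the pin stands at first; bore 11 mm diameter, 22 mm deep (down to the plate). Its z axis points out of the bore, square to the sloping face; y is level and points to the notch, x points up the slope.
- notch (a point): parking place: slot in the plate's side ear, at the plate's top face, 87 mm from the bore along +y and 22 mm lower than its mouth along z; axes as bore. Slot 13 mm wide (x), through the 8 mm ear, from 9 mm on the -y side (closed) to 16 mm on the +y side (open end). The pin hangs by its collar here, axis along z; it can be lowered straight in along -z.
- pin: loose steel locating pin, 90 g: shank 9 mm diameter, 21 mm long below the collar; collar 26 mm diameter, 6 mm thick; grip knob above it 22 mm diameter, 30 mm long (top 36 mm above the origin). Origin on the axis at the underside of the collar, z along the axis towards the knob. It starts in the bore, collar on the cork, tilted with the plate.
- gauge: pen-shaped hardness gauge, about 160 g: aluminium barrel 24 mm diameter from 20 to 100 mm above the origin, cap 18 mm diameter up to 106 mm, steel foot 28 mm diameter from 12 to 20 mm; a sprung tip 8 mm diameter sticks out 12 mm below the foot. Origin at the tip's end when fully out, z to the cap. Starts upright in the stand, resting on its foot.
- plunger (a joint): how far the gauge's sprung tip is pushed in (m): 0 fully out, 0.012 fully in (foot on the surface). Pushing it takes 1 N at the start of the travel, 3 N at half, 5 N fully in.
- tip (a point): centre of the flat end of the gauge's sprung tip; z along the barrel towards the cap
- mark (a point): centre of the inked ring (14 mm diameter) on the cork blank's sloping top face, 22 mm from the bore's centre, in any direction from it; z points out of the face, square to it; x points away from the bore
- stand: round wooden stand of the gauge, fixed to the bench: foot 90 mm diameter, socket 44 mm outside diameter, 32 mm inside, its rim 45 mm above the bench. Origin under its centre. The gauge's tip end hangs 9 mm above the bench, so the gauge must be lifted straight up 40 mm to clear the rim.
- cup: steel cup fixed to the bench, 76 mm diameter, 75 mm tall; bystander; origin under its centre. Cup and stand stand one to the left and one to the right of the jig, either way round
- blank: the cork blank on its turntable (see jig); origin at the centre of its underside, z square to its face
- stopper_a: cork bottle stopper standing upright, 30 mm diameter, 32 mm tall; bystander; origin under its centre
- stopper_b: a second such stopper, 30 mm diameter, 32 mm tall; bystander; origin under its centre
- stopper_c: wider cork stopper standing upright, 42 mm diameter, 28 mm tall; bystander; origin under its centre
- brush: bench brush lying flat, its length along its x axis; bystander
- jar: glass jar with a steel lid, 64 mm diameter, 90 mm tall; bystander; origin under its centre
- collar_blank: turned wooden blank standing upright, 44 mm diameter, 40 mm tall; bystander; origin under its centre
Things that resemble listed ones, but are neither listed nor needed, are in the scene too. Several things have the shape of the gauge; the one meant has the colours described above.

How it is judged:
By the outcome, as a careful person would: the job done as asked, in the order asked, and still so for the second after the job is handed in, while the arm keeps its last pose, push and grip.
It also fails if it takes over 56 s, if anything falls off the work surface, if the arm or the gripper's body presses on something with over 40 N, if the wrist force passes 120 N, or if a joint passes its speed limit or range.

## Working session

There is one attempt and no reset: what is moved stays moved. The work goes in short steps, Python scripts to look and compute and a tool call to move; the robot and the scene stay as the last step left them, time stands still between calls to the robot, and variables do not carry over. Pictures are saved under pics/ and viewed, and the job is handed in when it is done.

Besides the shell and the picture viewer there is one more tool, called after "Emit:" as name(argument=value, ...) on one line, values as JSON. play_rows: Moves the arm, as the interface text tells. Its arguments: {"type":"object","properties":{"dp":{"type":"array"},"yaw":{"type":"array"},"grip":{"type":"number"},"grip_force":{"type":"number"}},"required":["dp","yaw"]}

```bash
ls -la; mkdir -p pics; python3 - <<'E'
from rig import readout, viewer, spotter
import cv2, json
print(readout.get_obs())
for c in ["scene","top"]:
    f=viewer.grab_frame(c); cv2.imwrite(f"pics/{c}0.png",f[:,:,::-1]); 
    m=viewer.camera_model(c); print(c,{k:(v.tolist() if hasattr(v,'tolist') else v) for k,v in m.items()})
    for th in ["gauge","pin","stand","jig","cup","bore","notch","mark","tip"]:
        print(th,[(round(d['confidence'],2),[round(float(d['location'][1])*640,1),round(float(d['location'][0])*400,1)]) for d in spotter.pinpoint(c,th)])
print(readout.get_obs()['t'])
E
```

```text
total 12
drwxr-xr-x  3 agent agent 4096 Dec  7 06:23 .
drwxr-xr-x 23 root  root  4096 Dec  7 06:23 ..
drwxr-xr-x  2 agent agent 4096 Dec  7 06:23 pics
{'t': 0.0, 'joints': array([-1.21008368,  0.47777454,  0.02234431,  1.55645099, -0.01146844,
        1.10927791, -0.08314678]), 'qd': array([ 0.00075446, -0.00021974, -0.00163146, -0.00153164, -0.00044543,
       -0.00032412,  0.00035478]), 'effort': array([-2.20258285e-04, -5.82844698e+01,  1.53428346e+00, -2.72610158e+01,
       -5.43848437e-02,  1.71172572e-02,  1.50235560e-04]), 'tcp_pos': array([0.30475025, 0.60165619, 0.24069912]), 'orientation': array([-1.27423618e-04,  2.32272866e-01,  9.72650256e-01, -8.82116093e-04]), 'wrist_force': array([-0.11470647,  0.00294528,  0.32793084]), 'ft_torque': array([-0.00603359,  0.0238422 , -0.05728853]), 'finger_gap': 1.0005496910434695}
scene {'fx': 460.903362489555, 'fy': 460.903362489555, 'cx': 319.1130403422142, 'cy': 205.7923715709439, 'k1': 0.00943426963743653, 'R': [[0.21752707014139946, 0.9760534104992267, 0.001309048710687946], [0.5909348110438142, -0.13063037203554034, -0.79607270
[... 551 characters left out ...]
y': 190.19279936273222, 'k1': -0.042316823612873124, 'R': [[-0.008443548041871798, -0.9999017352376063, -0.01119045867192394], [-0.9982780526209072, 0.009078417746135383, -0.057952670228693104], [0.05804856718191762, 0.010681863135712275, -0.9982566111216475]], 't': [-0.025371084402347633, 0.5434823417055892, 1.126789093055871]}
gauge [(0.66, [442.4, 264.1]), (0.55, [413.6, 217.0]), (0.33, [303.5, 189.0])]
pin [(0.53, [303.5, 192.3]), (0.37, [303.2, 189.7])]
stand [(0.95, [410.5, 219.5])]
jig [(0.56, [304.5, 183.7])]
cup [(0.62, [188.6, 231.2])]
bore [(0.61, [303.8, 188.9]), (0.3, [192.5, 162.5])]
notch [(0.71, [267.1, 178.9])]
mark [(0.94, [306.9, 182.7]), (0.63, [192.8, 161.5])]
tip []
1.0
```

View pics/scene0.png

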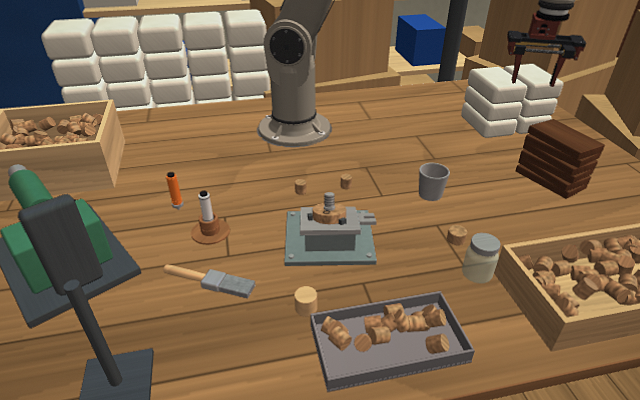

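View pics/top0.png

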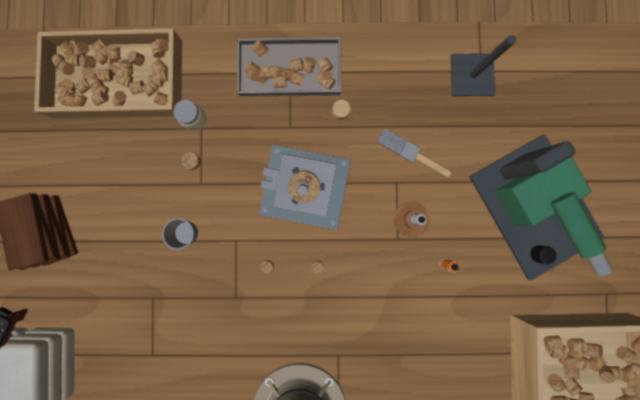

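```bash
python3 - <<'E'
import cv2, numpy as np
a=cv2.imread('pics/top0.png')[130:300,250:460]; b=cv2.imread('pics/scene0.png')[130:290,140:400]
cv2.imwrite('pics/topc.png',cv2.resize(a,None,fx=3.5,fy=3.5,interpolation=cv2.INTER_CUBIC))
cv2.imwrite('pics/scec.png',cv2.resize(b,None,fx=3,fy=3,interpolation=cv2.INTER_CUBIC))
E
```

```text
(no output)
```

View pics/topc.png

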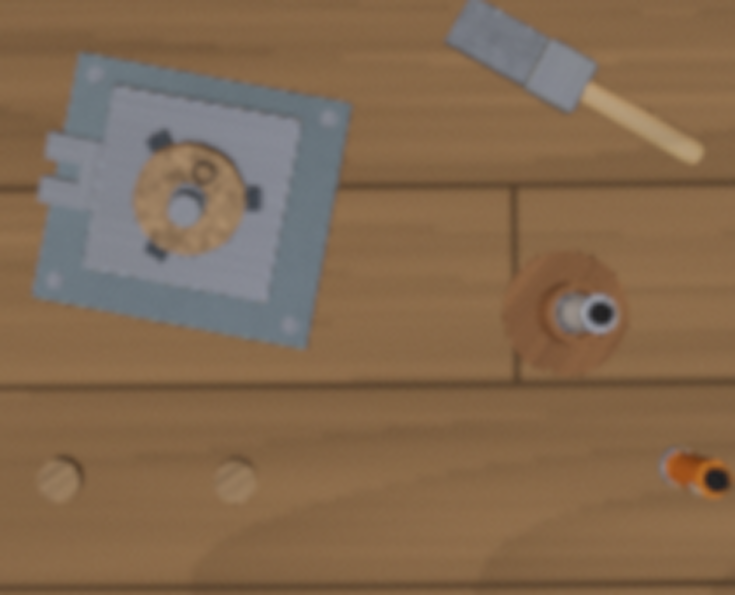

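View pics/scec.png

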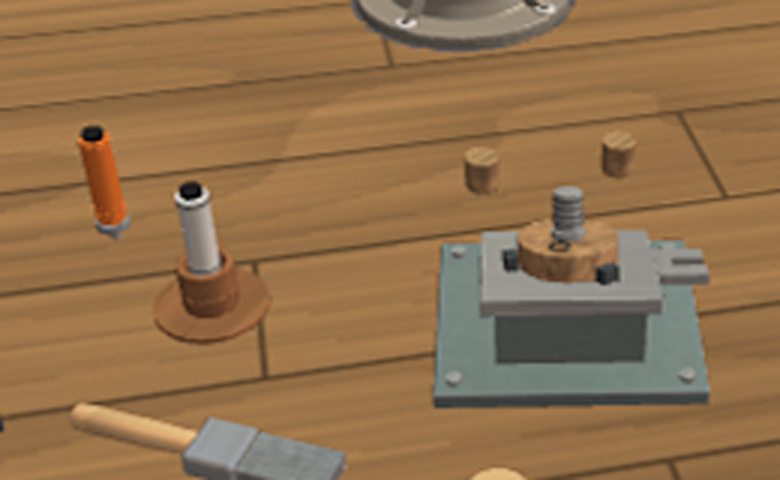

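```bash
cat > h.py <<'E'
import numpy as np, cv2
from scipy.optimize import least_squares
from scipy.spatial.transform import Rotation as Ro
from rig import readout, viewer, spotter
def proj(m,X):
    X=np.atleast_2d(X); c=X@np.array(m['R']).T+np.array(m['t']); s=c[:,:2]/c[:,2:]
    r2=(s**2).sum(1,keepdims=True); s=s*(1+m['k1']*r2)
    return s*[m['fx'],m['fy']]+[m['cx'],m['cy']]
def ray(m,p):
    d=(np.array(p,float)-[m['cx'],m['cy']])/[m['fx'],m['fy']]; s=d.copy()
    for _ in range(10): s=d/(1+m['k1']*(s@s))
    R=np.array(m['R']); return -R.T@np.array(m['t']), R.T@np.r_[s,1]
def onz(m,p,z):
    o,d=ray(m,p); return o+d*(z-o[2])/d[2]
S,C=np.sin(np.radians(15)),np.cos(np.radians(15))
# plate frame in jig: y same; z=( -S,0,C), x=(C,0,S)
P=np.array([[C,0,-S],[0,1,0],[S,0,C]])
def jig2w(q,X): # q=x,y,yaw
    return np.atleast_2d(X)@Ro.from_euler('z',q[2]).as_matrix().T+[q[0],q[1],0]
def plate(X): return np.atleast_2d(X)@P.T+[0,0,.062]   # plate-frame (face centre) -> jig
def obsR(o=None):
    o=o or readout.get_obs(); q=o['orientation']; return o['tcp_pos'],Ro.from_quat([q[1],q[2],q[3],q[0]]).as_matrix()
def togo(target,o=None,yawdir=None):
    p,R=obsR(o); d=R.T@(np.array(target)-p)*1000
    out=d.round(1)
    y=None
    if yawdir is not None: # desired tool y dir world (mod pi)
        v=R.T@np.array(yawdir); y=np.degrees(np.arctan2(-v[0],v[1])); y=(y+90)%180-90
    return out,y
def pin(c,th):
    return [(round(d['confidence'],2),float(d['location'][1])*640,float(d['location'][0])*400) for d in spotter.pinpoint(c,th)]
def save(f,n,s=1,roi=None):
    f=f[:,:,::-1]
    if roi: f=f[roi[1]:roi[3],roi[0]:roi[2]]
    cv2.imwrite('pics/'+n,cv2.resize(f,None,fx=s,fy=s,interpolation=cv2.INTER_CUBIC))
E
python3 - <<'E'
from h import *
m=viewer.camera_model('top'); ms=viewer.camera_model('scene')
cr=lambda p:np.array(p)/3.5+[250,130]
J=[[.09,.1,.014],[.09,-.1,.014],[-.09,-.1,.014],[-.09,.1,.014]]
px=[cr(p) for p in [(80,53),(350,102),(305,350),(35,297)]]
a=.065
J+=list(plate([[a,a,0],[a,-a,0],[-a,-a,0],[-a,a,0]])); px+=[cr(p) for p in [(113,87),(300,120),(268,302),(84,266)]]
J=np.array(J);px=np.array(px)
f=lambda q:(proj(m,jig2w(q,J))-px).ravel()
r=least_squares(f,[.57,0,0.2]); print(r.x,np.degrees(r.x[2]),r.fun.round(1))
q=r.x
bore=jig2w(q,plate([[0,0,.022]]));no=jig2w(q,plate([[0,.087,0]]))
print(bore,no,proj(m,bore),proj(m,no),proj(ms,bore),proj(ms,no))
# stand
print('stand',onz(m,(410.5,219.5),0),'cap', onz(m,np.array((600,314))/3.5+[250,130],.115))
print('mark',onz(m,(306.9,182.7),.083))
print(togo(bore[0]+[0,0,.2],yawdir=[-np.sin(q[2]),np.cos(q[2]),0]))
mw=viewer.camera_model('wrist'); p,R=obsR(); print('wristcam in tool',R.T@(-np.array(mw['R']).T@mw['t']-p), (np.array(mw['R'])@R).round(3), mw['fx'])
E
```

```text
[ 0.5513581  -0.01767258 -0.19146036] -10.969870531018376 [-0.4 -0.3  0.7 -0.1  0.7 -0.2 -0.9  0.3 -0.  -0.5  0.5 -0.1 -0.3  0.2
 -0.3  0.7]
[[ 0.54576813 -0.01658905  0.08325037]] [[0.56791357 0.06773771 0.062     ]] [[303.87470152 187.50456911]] [[268.94560999 179.19556318]] [[328.13736292 205.86374025]] [[366.61901432 214.27162942]]
stand [ 0.46778693 -0.28296143  0.        ] cap [ 0.46796993 -0.28389335  0.115     ]
mark [ 0.55704793 -0.02379039  0.083     ]
(array([-494.4, -443.2,  -41.6]), np.float64(-15.89199902790213))
wristcam in tool [ 0.07786984 -0.00028645 -0.14265896] [[-0.     1.    -0.001]
 [-0.959 -0.    -0.283]
 [-0.283  0.001  0.959]] 314.5946380712343
```

Emit:
play_rows(dp=[[-30,-27,0],[-60,-54,0],[-90,-81,0],[-120,-108,0],[-150,-135,0],[-180,-162,0],[-210,-189,0],[-240,-216,0],[-270,-243,0],[-300,-270,0]], yaw=[-2,-4,-6,-8,-10,-12,-14,-15,-16,-16], grip=60)

```text
t: 1.83
tcp_pos: [0.451, 0.2239, 0.242]
orientation: [0.0, 0.094, 0.996, 0.0]
wrist_force: [1.0, -0.4, -0.5]
finger_gap: 0.605
```

```bash
python3 - <<'E'
from h import *
y=-.19146; print(readout.get_obs()['t'],togo([.546,-.0166,.28],yawdir=[-np.sin(y),np.cos(y),0]))
E
```

```text
1.8333 (array([-138.4, -218.4,  -38.1]), np.float64(0.16801805545641457))
```

Emit:
play_rows(dp=[[-20,-32,-3],[-40,-64,-7],[-60,-96,-10],[-80,-128,-14],[-100,-160,-18],[-120,-190,-20],[-138,-218,-20],[-138,-218,-20],[-138,-218,-20]], yaw=[0,0,0,0,0,0,0,0,0])

```text
t: 2.58
tcp_pos: [0.5454, -0.0164, 0.2617]
orientation: [0.0, 0.097, 0.995, -0.0]
wrist_force: [0.0, 0.0, -0.4]
finger_gap: 0.6
```

```bash
python3 - <<'E'
from h import *
o=readout.get_obs(); print(o['t'],o['tcp_pos'],o['qd'].round(3))
m=viewer.camera_model('wrist'); f=viewer.grab_frame('wrist'); cv2.imwrite('pics/w1.png',f[:,:,::-1])
q=[.55136,-.01767,-.19146]
for n,X in dict(bore=[0,0,.022],notch=[0,.087,0]).items(): print(n,proj(m,jig2w(q,plate([X]))))
for t in ['bore','notch','mark','pin']: print(t,pin('wrist',t))
np.save('w1.npy',np.array([m],dtype=object),allow_pickle=True)
E
```

```text
2.5833 [ 0.54535946 -0.01636318  0.26173933] [-0.041 -0.009 -0.052  0.018 -0.009  0.001 -0.013]
bore [[315.52659869 184.23628927]]
notch [[393.20903715 184.4925132 ]]
bore [(0.67, 312.896, 188.0)]
notch [(0.86, 394.81600000000003, 187.52)]
mark [(0.81, 313.216, 206.32000000000002), (0.59, 393.28000000000003, 185.68), (0.44, 316.416, 187.20000000000002)]
pin [(0.88, 315.392, 189.0), (0.64, 317.888, 187.4)]
```

View pics/w1.png

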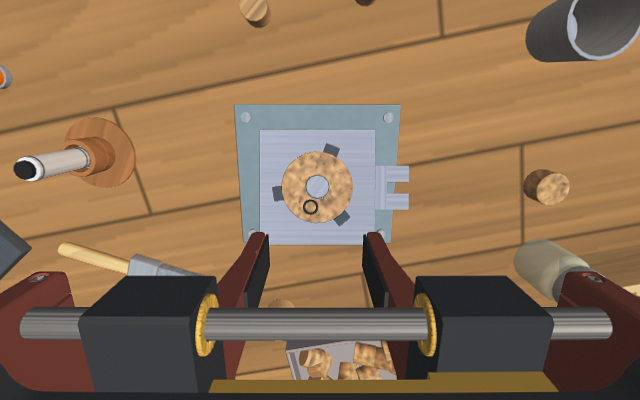

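```bash
python3 - <<'E'
import cv2
f=cv2.imread('pics/w1.png')[95:255,225:425]
cv2.imwrite('pics/w1c.png',cv2.resize(f,None,fx=3.7,fy=3.7,interpolation=cv2.INTER_CUBIC))
E
```

```text
(no output)
```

View pics/w1c.png

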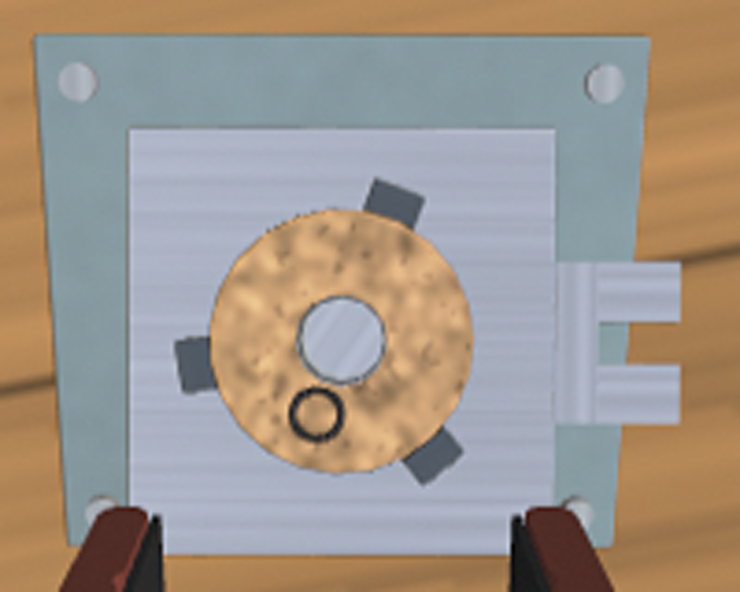

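```bash
cat >> h.py <<'E'
E
python3 - <<'E'
from h import *
m=np.load('w1.npy',allow_pickle=True)[0]; mt=viewer.camera_model('top')
cr=lambda p:np.array(p)/3.7+[225,95]
a=.065
J=np.vstack([[[-.09,.1,.014],[-.09,-.1,.014],[.09,-.1,.014],[.09,.1,.014]],plate([[-a,-a,0],[-a,a,0],[a,-a,0],[a,a,0],[0,.087,0],[0,0,.022]])])
px=np.array([cr(p) for p in [(649,38),(34,36),(68,546),(611,546),(128,128),(555,128),(127,553),(554,553),(629,343.5),(341,341)]])
f=lambda q:(proj(m,jig2w(q,J))-px).ravel()
r=least_squares(f,[.57,0,-0.2]); q=r.x; print(q,np.degrees(q[2]),(r.fun*3.7).round(1))
# mark on cork plane: solve
o,d=ray(m,cr((316,414))); 
Rz=Ro.from_euler('z',q[2]).as_matrix()@P
b=jig2w(q,plate([[0,0,.022]]))[0]; n=Rz[:,2]
X=o+d*((b-o)@n)/(d@n); loc=Rz.T@(X-b); print('mark',X,loc,np.hypot(*loc[:2]))
o,d=ray(mt,(np.array((204,172))/3.5+[250,130])); X2=o+d*((b-o)@n)/(d@n); print('top mark',X2,Rz.T@(X2-b))
print('bore',b,'notch',jig2w(q,plate([[0,.087,0]])),'axis',n)
E
```

```text
[ 0.55492542 -0.01644073 -0.19595592] -11.227447291624934 [ 3.3 -3.3 -3.6 -2.6 -2.3  2.3  2.5  3.2 -1.5 -1.4  1.7 -0.5  0.6  2.2
 -0.1  2.9 -1.2 -0.7  0.7  0.3]
mark [ 0.56753971 -0.02636464  0.08860912] [ 2.07046100e-02 -7.27793266e-03 -7.26123312e-18] 0.021946507247751563
top mark [ 0.565003   -0.02719129  0.08798554] [ 1.82953042e-02 -8.58267358e-03 -3.22458232e-17]
bore [ 0.54934038 -0.01533208  0.08325037] notch [[0.57186469 0.06889426 0.062     ]] axis [-0.25386577  0.05039317  0.96592583]
```

```bash
python3 - <<'E'
from h import *
m=np.load('w1.npy',allow_pickle=True)[0]; mt=viewer.camera_model('top')
cr=lambda p:np.array(p)/3.7+[225,95]
ct=lambda p:np.array(p)/3.5+[250,130]
a=.065
B=[[-.09,.1,.014],[-.09,-.1,.014],[.09,-.1,.014],[.09,.1,.014]]
J=np.vstack([B,plate([[-a,-a,0],[-a,a,0],[a,-a,0],[a,a,0],[0,.087,0],[0,0,.022]])])
px=np.array([cr(p) for p in [(649,38),(34,36),(68,546),(611,546),(128,128),(555,128),(127,553),(554,553),(629,343.5),(341,341)]])
J2=J[:8]; p2=np.array([ct(p) for p in [(35,297),(305,350),(350,102),(80,53),(268,302),(84,266),(300,120),(113,87)]])
def sh(m,s):
    k=dict(m); k['t']=np.array(m['t'])+s[:3]; k['R']=Ro.from_rotvec(s[3:]).as_matrix()@np.array(m['R']); return k
def f(q):
    return np.r_[(proj(sh(m,q[3:9]),jig2w(q,J))-px).ravel()/.4,(proj(sh(mt,q[9:15]),jig2w(q,J2))-p2).ravel()/.4,q[[3,4,5,9,10,11]]/.0015,q[[6,7,8,12,13,14]]/.003]
r=least_squares(f,np.r_[.57,0,-0.2,np.zeros(12)],x_scale=np.r_[.01,.01,.01,np.ones(12)*.002]); q=r.x; print(q[:3],np.degrees(q[2]),(r.fun[:36]*.4).round(2),(q[3:]*1000).round(2))
q=q[:3]
print('bore',jig2w(q,plate([[0,0,.022]])),'notch',jig2w(q,plate([[0,.087,0]])))
E
```

```text
[ 0.55348689 -0.01701028 -0.19481297] -11.161960693463962 [ 0.35 -0.52 -0.44 -0.24 -0.07  0.13  0.26  0.3   0.03 -0.    0.07  0.17
  0.7   0.11 -0.38  0.24 -0.85 -0.31  0.25  0.05 -0.9   0.06  0.49 -0.26
  0.58  0.13 -0.15 -0.27 -0.44  0.08 -0.29  0.5   0.41 -0.03  0.13 -0.55] [ 1.21  1.22  1.86  2.07 -0.32  0.5   0.9   2.    1.6  -3.39  0.5  -0.56]
bore [[ 0.54790058 -0.01590801  0.08325037]] notch [[0.57032862 0.06834402 0.062     ]]
```

```bash
cat >> h.py <<'E'
Q=np.array([.5535,-.0170,-.1948]); YD=[-np.sin(Q[2]),np.cos(Q[2]),0]; RB=Ro.from_euler('z',Q[2]).as_matrix()@P
BORE=jig2w(Q,plate([[0,0,.022]]))[0]; N=RB[:,2]
E
python3 - <<'E'
from h import *
print(togo(BORE+.030*N,yawdir=YD), togo(BORE+.030*N+[0,0,.03],yawdir=YD))
E
```

```text
(array([  4. ,  -2.6, 149.3]), np.float64(0.45353923255029827)) (array([  4. ,  -2.6, 119.3]), np.float64(0.45353923255029827))
```

Emit:
play_rows(dp=[[4,-2.5,30],[4,-2.5,60],[4,-2.5,85],[4,-2.5,105],[4,-2.5,112],[4,-2.5,112],[4,-2.5,112]], yaw=[0.4,0.4,0.4,0.4,0.4,0.4,0.4])

```text
t: 3.42
tcp_pos: [0.541, -0.0154, 0.1502]
orientation: [0.0, 0.098, 0.995, 0.0]
wrist_force: [-0.3, -0.1, 0.2]
finger_gap: 0.599
```

```bash
python3 - <<'E'
from h import *
m=viewer.camera_model('wrist'); f=viewer.grab_frame('wrist'); save(f,'w2.png')
print(togo(BORE+.030*N,yawdir=YD))
print('proj bore',proj(m,BORE),'knobtop',proj(m,BORE+.036*N)); p,R=obsR(); print('tcp',proj(m,p))
E
```

```text
(array([ 1.5,  0.9, 38.6]), np.float64(-0.06499938145972806))
proj bore [[316.91123871 230.01961678]] knobtop [[317.21151109 237.39474207]]
tcp [[315.71127133 268.8357511 ]]
```

View pics/w2.png

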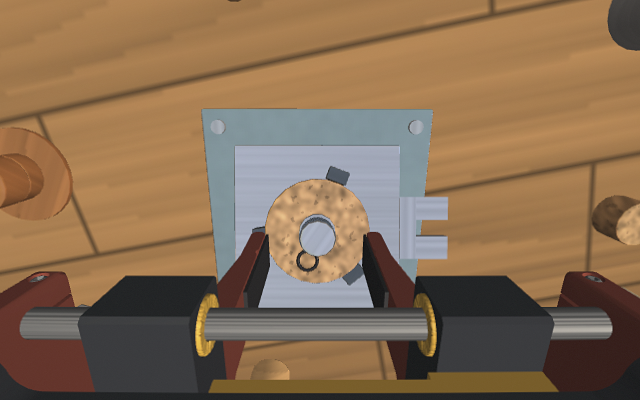

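Emit:
play_rows(dp=[[1.5,1,15],[1.5,1,30],[1.5,1,38.5],[1.5,1,38.5],[1.5,1,38.5]], yaw=[0,0,0,0,0])

```text
t: 3.88
tcp_pos: [0.5398, -0.0148, 0.1118]
orientation: [0.0, 0.098, 0.995, 0.0]
wrist_force: [0.2, -0.3, -0.7]
finger_gap: 0.599
```

Emit:
play_rows(dp=[[0,0,0],[0,0,0],[0,0,0],[0,0,0],[0,0,0],[0,0,0]], yaw=[0,0,0,0,0,0], grip=15, grip_force=20)

```text
t: 4.38
tcp_pos: [0.5395, -0.0147, 0.1114]
orientation: [0.0, 0.098, 0.995, 0.0]
wrist_force: [-1.7, 0.1, 1.7]
finger_gap: 0.246
```

```bash
python3 - <<'E'
from h import *
m=viewer.camera_model('wrist'); f=viewer.grab_frame('wrist'); save(f,'w3.png')
o=readout.get_obs();print(o['t'],o['wrist_force'],o['finger_gap']*88)
print(togo(BORE+.030*N,yawdir=YD)); p,R=obsR(); print(R.T@RB)
E
```

```text
4.4333 [-0.33048452  0.97547378  2.43736605] 21.536356989477184
(array([-0.7,  0.4, -0.8]), np.float64(-0.0987257397538599))
[[-9.65992508e-01  1.72308832e-03  2.58564314e-01]
 [ 1.72230356e-03  9.99998490e-01 -2.29549765e-04]
 [-2.58564320e-01  2.23582887e-04 -9.65994018e-01]]
```

View pics/w3.png

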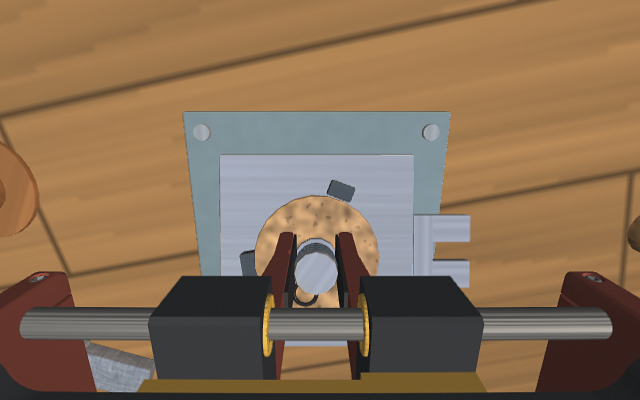

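Emit:
play_rows(dp=[[1.3,0,-5],[3.9,0,-14.5],[6.5,0,-24],[8.3,0,-31],[8.3,0,-31],[8.3,0,-31]], yaw=[0,0,0,0,0,0])

```text
t: 4.93
tcp_pos: [0.5315, -0.013, 0.143]
orientation: [0.001, 0.098, 0.995, 0.0]
wrist_force: [0.0, 0.4, -1.9]
finger_gap: 0.249
```

```bash
python3 - <<'E'
from h import *
f=viewer.grab_frame('scene'); save(f,'s4.png',5,(270,150,400,260))
m=viewer.camera_model('wrist');f=viewer.grab_frame('wrist'); save(f,'w4.png')
ms=viewer.camera_model('scene'); o=readout.get_obs(); p,R=obsR(o); b=p-.030*N  # expected pin origin
print(o['t'],o['finger_gap']*88,o['wrist_force'],(RB.T@(p-BORE)*1000).round(1))
pts=np.array([b-.021*N,b,b+.036*N]); print(((proj(ms,pts)-[270,150])*5).round(), proj(m,pts).round(1))
E
```

```text
5.0333 21.5191787330685 [-0.41611393 -0.08301565 -1.27185898] [-1.2 -0.4 61.3]
[[292. 260.]
 [292. 215.]
 [293. 138.]] [[315.7 248.4]
 [315.7 254.8]
 [315.8 269.7]]
```

View pics/s4.png

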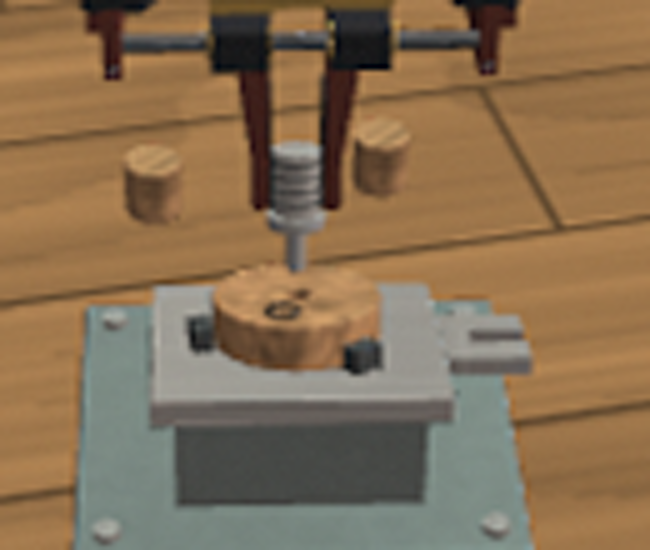

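View pics/w4.png

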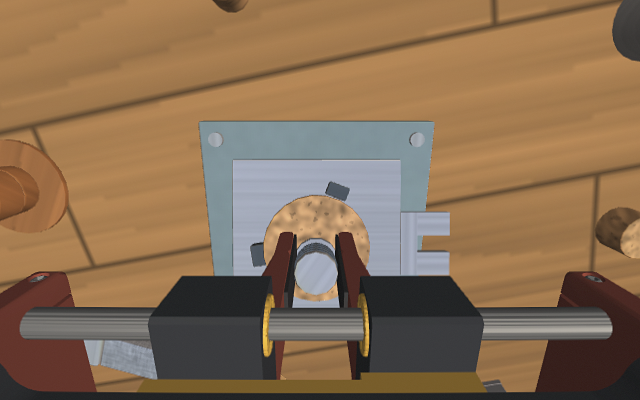

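Emit:
play_rows(dp=[[0,20,0],[0,45,0],[0,70,0],[0,83,0],[-0.3,87,0],[-0.3,87,0],[-0.3,87,0],[-0.3,87,0]], yaw=[0,0,0,0,0,0,0,0])

```text
t: 5.7
tcp_pos: [0.5483, 0.0702, 0.142]
orientation: [-0.0, 0.099, 0.995, -0.0]
wrist_force: [-0.2, -0.1, -1.4]
finger_gap: 0.242
```

```bash
python3 - <<'E'
from h import *
f=viewer.grab_frame('scene'); save(f,'s5.png',5,(290,140,420,250))
m=viewer.camera_model('wrist');f=viewer.grab_frame('wrist'); save(f,'w5.png')
o=readout.get_obs(); p,R=obsR(o)
l=RB.T@(p-BORE)*1000; print(o['t'],l.round(1)); t=BORE+RB@np.array([-.9,86.6,7.4])/1000; print(togo(t,o,YD))
E
```

```text
5.8 [-0.5 84.9 61.1]
(array([-13.5,   1.8,  52. ]), np.float64(-0.22068918026164397))
```

View pics/s5.png

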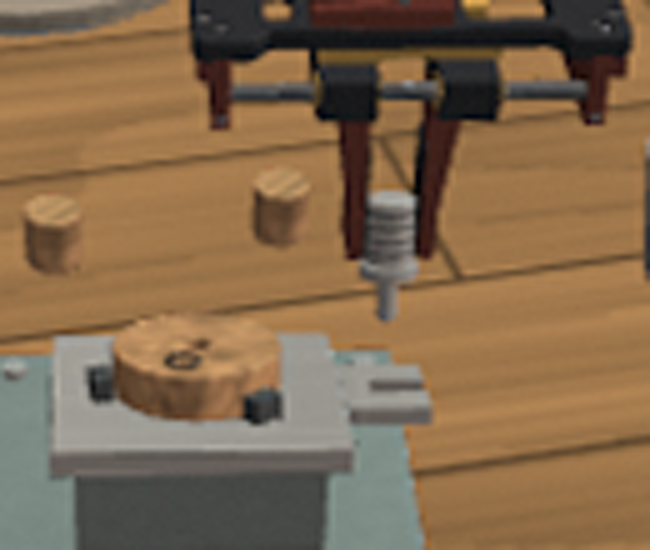

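View pics/w5.png

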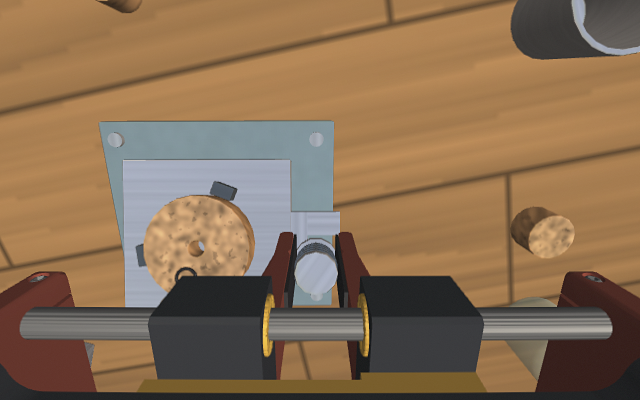

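Emit:
play_rows(dp=[[-3,1.8,10],[-5.5,1.8,20],[-7.5,1.8,28],[-7.7,1.8,29],[-7.7,1.8,29],[-7.7,1.8,29]], yaw=[-0.2,-0.2,-0.2,-0.2,-0.2,-0.2])

```text
t: 6.3
tcp_pos: [0.5563, 0.0722, 0.1128]
orientation: [-0.0, 0.096, 0.995, -0.0]
wrist_force: [0.5, -0.0, -0.6]
finger_gap: 0.246
```

```bash
python3 - <<'E'
from h import *
f=viewer.grab_frame('scene'); save(f,'s6.png',5,(290,140,420,250))
o=readout.get_obs(); p,R=obsR(o)
l=RB.T@(p-BORE)*1000; print(o['t'],l.round(1)); t=BORE+RB@np.array([-.9,86.6,7.4])/1000; print(togo(t,o,YD))
E
```

```text
6.35 [-0.7 88.2 31.1]
(array([-5.9, -1.6, 23. ]), np.float64(0.09604079425028544))
```

View pics/s6.png

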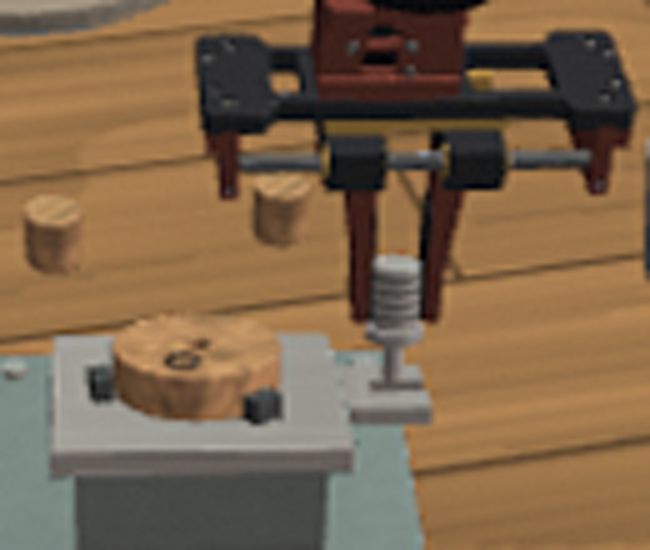

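Emit:
play_rows(dp=[[-1.5,-1,5],[-2.8,-1,10],[-4.1,-1,15],[-5.0,-1,18.5],[-5.6,-1,20.5],[-5.6,-1,20.5]], yaw=[0,0,0,0,0,0])

```text
t: 6.85
tcp_pos: [0.5615, 0.0702, 0.092]
orientation: [-0.0, 0.096, 0.995, -0.0]
wrist_force: [-0.2, -0.4, -1.1]
finger_gap: 0.24
```

```bash
python3 - <<'E'
from h import *
f=viewer.grab_frame('scene'); save(f,'s7.png',5,(290,140,420,250))
o=readout.get_obs(); p,R=obsR(o)
l=RB.T@(p-BORE)*1000; print(o['t'],l.round(1),o['wrist_force'],o['finger_gap']); t=BORE+RB@np.array([-.9,86.6,7.4])/1000; print(togo(t,o,YD))
E
```

```text
6.9 [-0.8 87.2  9.6] [-0.88868461 -0.05496476 -0.04352437] 0.2456720270702177
(array([-0.5, -0.6,  2.1]), np.float64(0.0959901665688534))
```

View pics/s7.png

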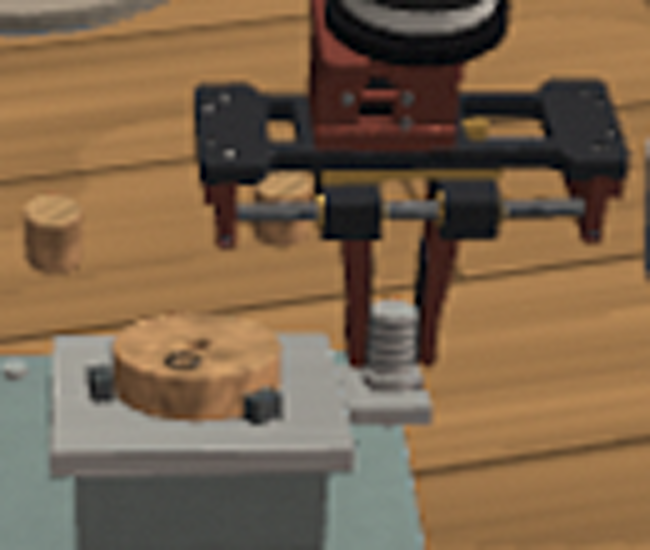

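Shank is in the slot; lower the last 2 mm, then release.

Emit:
play_rows(dp=[[-0.3,0,1],[-0.6,0,2.2],[-0.6,0,2.2],[-0.6,0,2.2]], yaw=[0,0,0,0])

```text
t: 7.23
tcp_pos: [0.5624, 0.0702, 0.0905]
orientation: [0.0, 0.096, 0.995, 0.0]
wrist_force: [0.0, 0.3, -0.6]
finger_gap: 0.243
```

Emit:
play_rows(dp=[[0,0,0],[0,0,0],[0,0,0],[0,0,0]], yaw=[0,0,0,0], grip=42)

```text
t: 7.57
tcp_pos: [0.5624, 0.0702, 0.0906]
orientation: [0.0, 0.096, 0.995, 0.0]
wrist_force: [-0.2, -0.1, 0.2]
finger_gap: 0.419
```

```bash
python3 - <<'E'
from h import *
f=viewer.grab_frame('scene'); save(f,'s8.png',5,(290,140,420,250))
o=readout.get_obs(); p,R=obsR(o)
l=RB.T@(p-BORE)*1000; print(o['t'],l.round(1),o['wrist_force'],o['finger_gap'])
E
```

```text
7.6167 [-0.5 87.4  7.7] [-0.37993501 -1.04412482  0.7024311 ] 0.41553729462851097
```

View pics/s8.png

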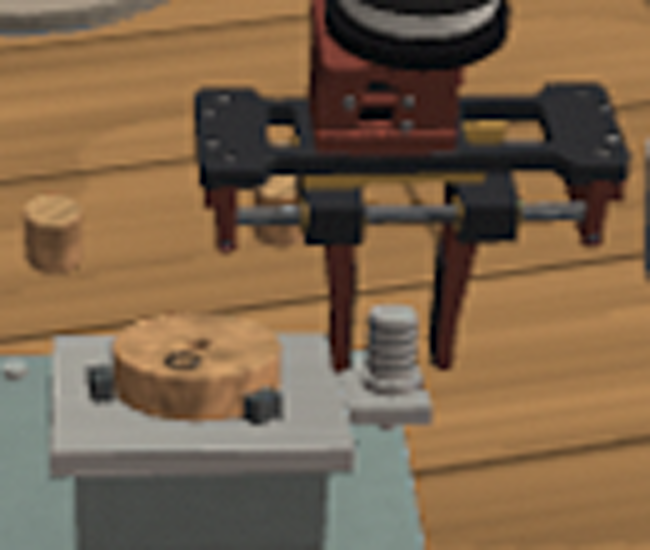

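Emit:
play_rows(dp=[[0,0,-15],[0,0,-40],[0,0,-70],[0,0,-100],[0,0,-120],[0,0,-125],[0,0,-125]], yaw=[0,0,0,0,0,0,0])

```text
t: 8.2
tcp_pos: [0.5632, 0.0704, 0.2169]
orientation: [0.002, 0.096, 0.995, 0.001]
wrist_force: [0.3, -0.5, -0.8]
finger_gap: 0.418
```

```bash
python3 - <<'E'
from h import *
m=viewer.camera_model('wrist');f=viewer.grab_frame('wrist'); save(f,'w9.png')
print(togo([.468,-.283,.215],None,YD))
E
```

```text
(array([ 2.480e+01, -3.649e+02,  1.000e-01]), np.float64(0.11329717506202996))
```

View pics/w9.png

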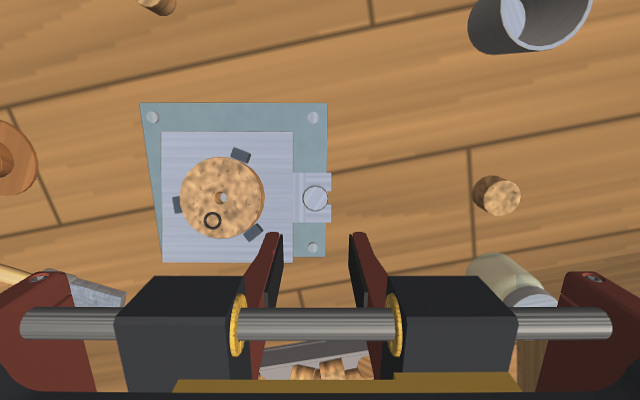

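Emit:
play_rows(dp=[[2,-36,0],[5,-72,0],[8,-110,0],[10,-148,0],[13,-186,0],[16,-224,0],[18,-262,0],[21,-300,0],[23,-338,0],[25,-365,0]], yaw=[0,0,0,0,0,0,0,0,0,0], grip=55)

```text
t: 9.08
tcp_pos: [0.4652, -0.2862, 0.2136]
orientation: [-0.002, 0.098, 0.995, -0.0]
wrist_force: [0.8, 0.0, -0.1]
finger_gap: 0.549
```

Emit:
play_rows(dp=[[0,0,0],[0,0,0],[0,0,0]], yaw=[0,0,0])

```text
t: 9.33
tcp_pos: [0.4674, -0.2819, 0.2139]
orientation: [-0.001, 0.096, 0.995, 0.001]
wrist_force: [0.2, 0.2, -0.3]
finger_gap: 0.55
```

```bash
python3 - <<'E'
from h import *
m=viewer.camera_model('wrist');f=viewer.grab_frame('wrist'); save(f,'w10.png')
print(readout.get_obs()['tcp_pos'])
print('cap',proj(m,[.468,-.283,.115]),'rim',proj(m,[.468,-.283,.045]),'base',proj(m,[.468,-.283,0.005]))
p,R=obsR()
for c in [(.468,-.283)]: print(proj(m,[[c[0]+.009*np.cos(a),c[1]+.009*np.sin(a),.115] for a in np.arange(0,6.2,1.57)]).round(1))
E
```

```text
[ 0.4678871  -0.28138744  0.21419243]
cap [[314.30926624 208.40460709]] rim [[314.45427833 187.2636059 ]] base [[314.51284044 178.73076912]]
[[316.4 218.7]
 [325.3 206.4]
 [312.2 197.9]
 [303.4 210.4]]
```

View pics/w10.png

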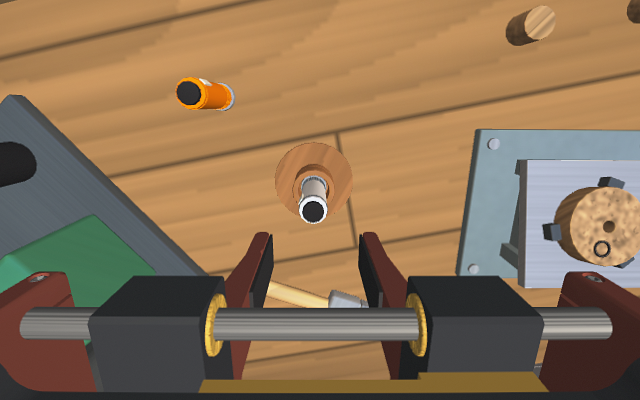

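```bash
python3 - <<'E'
import cv2
f=cv2.imread('pics/w10.png'); cv2.imwrite('pics/w10c.png',cv2.resize(f[60:240,160:380],None,fx=3.3,fy=3.3,interpolation=cv2.INTER_CUBIC))
E
```

```text
(no output)
```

View pics/w10c.png

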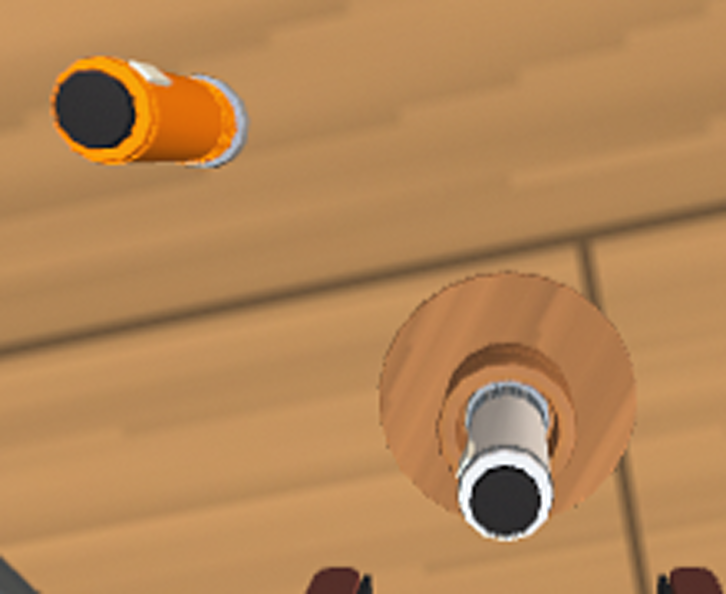

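```bash
python3 - <<'E'
from h import *
print(togo([.4698,-.283,.081],None,YD))
E
```

```text
(array([ -2.5,  -1.4, 133.2]), np.float64(0.21700793603436352))
```

Emit:
play_rows(dp=[[-2.5,-1.4,20],[-2.5,-1.4,50],[-2.5,-1.4,80],[-2.5,-1.4,105],[-2.5,-1.4,122],[-2.5,-1.4,132],[-2.5,-1.4,133],[-2.5,-1.4,133],[-2.5,-1.4,133]], yaw=[0.2,0.2,0.2,0.2,0.2,0.2,0.2,0.2,0.2])

```text
t: 10.13
tcp_pos: [0.4708, -0.2849, 0.0834]
orientation: [0.001, 0.098, 0.995, -0.0]
wrist_force: [-0.1, 0.4, -0.5]
finger_gap: 0.545
```

```bash
python3 - <<'E'
from h import *
m=viewer.camera_model('wrist');f=viewer.grab_frame('wrist'); save(f,'w11.png')
o=readout.get_obs();print(o['t'],o['tcp_pos'],o['wrist_force'])
print('cap',proj(m,[.4698,-.283,.115]))
E
```

```text
10.1833 [ 0.47090351 -0.28516425  0.08361483] [-0.11452628 -0.37663025  0.32594032]
cap [[320.10164059 302.32828263]]
```

View pics/w11.png

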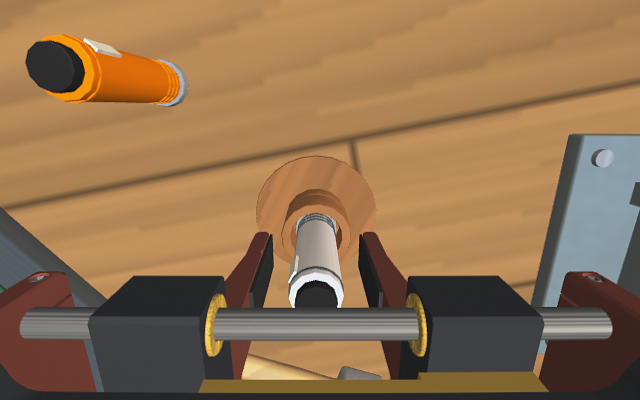

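Emit:
play_rows(dp=[[0,0,0],[0,0,0],[0,0,0],[0,0,0],[0,0,0],[0,0,0]], yaw=[0,0,0,0,0,0], grip=10, grip_force=8)

```text
t: 10.68
tcp_pos: [0.4702, -0.2851, 0.0828]
orientation: [0.0, 0.098, 0.995, 0.0]
wrist_force: [-0.7, 0.8, 3.1]
finger_gap: 0.268
```

```bash
python3 - <<'E'
from h import *
m=viewer.camera_model('wrist');f=viewer.grab_frame('wrist'); save(f,'w12.png')
o=readout.get_obs();print(o['t'],o['tcp_pos'],o['wrist_force'],o['finger_gap']*88)
p,R=obsR(o)
for s in [12,20,100,106]: print(s,[proj(m,p+R@np.array([-.0,0,(75-s)/1000])) ])
E
```

```text
10.7333 [ 0.47015769 -0.28512676  0.08277178] [-0.78385029 -0.15132089  3.70346619] 23.829405513050183
12 [array([[315.6777075 , 223.00066222]])]
20 [array([[315.69082998, 227.2265417 ]])]
100 [array([[315.90383575, 295.84159186]])]
106 [array([[315.92995361, 304.25749566]])]
```

View pics/w12.png

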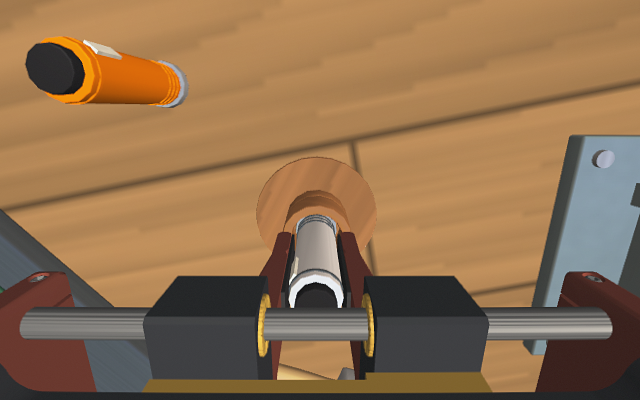

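Emit:
play_rows(dp=[[0,0,-5],[0,0,-10],[0,0,-10],[4,0,-10],[8,0,-10],[12,0,-10],[15,0,-10],[17,0,-10],[17,0,-10],[17,0,-10]], yaw=[0,0,0,0,0,0,0,0,0,0])

```text
t: 11.57
tcp_pos: [0.453, -0.2817, 0.0924]
orientation: [-0.0, 0.098, 0.995, 0.0]
wrist_force: [1.6, -0.1, 0.3]
finger_gap: 0.275
```

```bash
python3 - <<'E'
from h import *
m=viewer.camera_model('wrist');f=viewer.grab_frame('wrist'); save(f,'w13.png'); save(viewer.grab_frame('scene'),'s13.png',5,(160,150,290,260))
o=readout.get_obs();print(o['t'],o['tcp_pos'],o['wrist_force'],o['finger_gap']*88)
p,R=obsR(o)
for th in [0,10,13,15,17]:
  u=R@np.array([np.sin(np.radians(th)),0,-np.cos(np.radians(th))])
  print(th,[proj(m,p+u*(s-73.8)/1000).round(1).tolist() for s in [12,20,100,106]])
E
```

```text
11.6667 [ 0.45299728 -0.28166035  0.09226729] [ 1.18301354 -0.33728317 -0.48987923] 23.975506106924257
0 [[[315.7, 223.6]], [[315.7, 227.9]], [[316.0, 297.4]], [[316.0, 306.0]]]
10 [[[315.7, 238.4]], [[315.7, 241.2]], [[316.0, 287.5]], [[316.0, 293.3]]]
13 [[[315.7, 243.0]], [[315.7, 245.3]], [[316.0, 284.4]], [[316.0, 289.3]]]
15 [[[315.7, 246.0]], [[315.7, 248.1]], [[316.0, 282.3]], [[316.0, 286.5]]]
17 [[[315.7, 249.1]], [[315.7, 250.9]], [[316.0, 280.1]], [[316.0, 283.8]]]
```

View pics/w13.png

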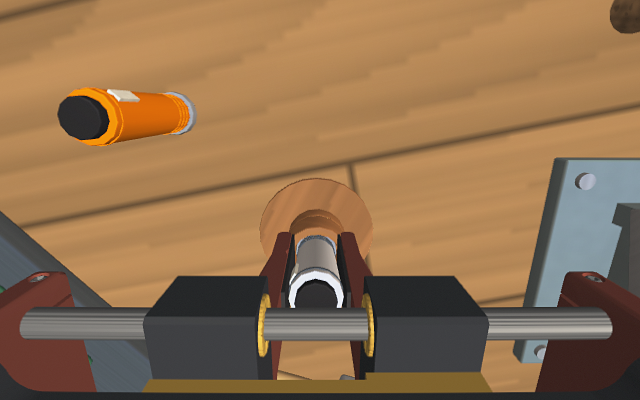

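View pics/s13.png

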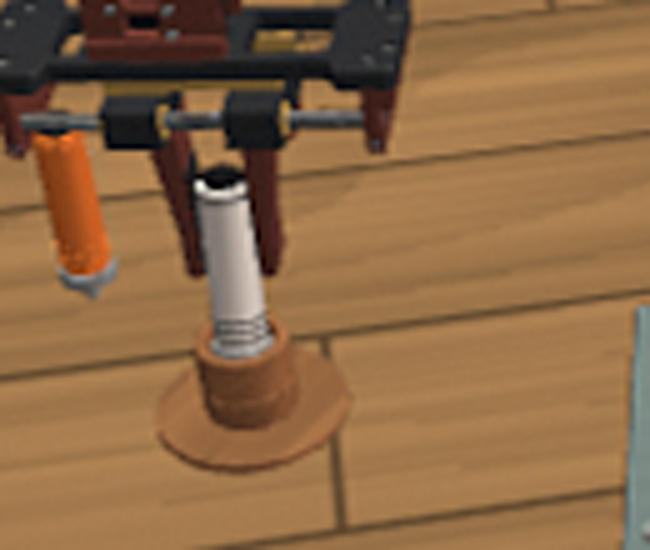

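```bash
python3 - <<'E'
import cv2, numpy as np
a=cv2.imread('pics/w12.png')[195:315,255:375]; b=cv2.imread('pics/w13.png')[195:315,255:375]
c=np.hstack([a,b]); cv2.imwrite('pics/c13.png',cv2.resize(c,None,fx=3.3,fy=3.3,interpolation=cv2.INTER_CUBIC))
E
```

```text
(no output)
```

View pics/c13.png

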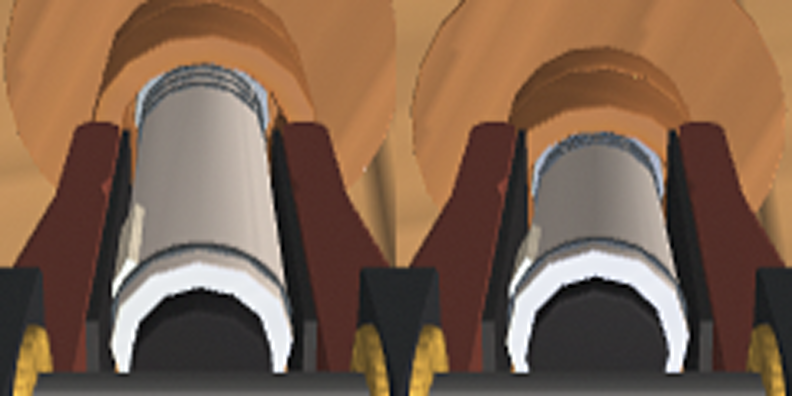

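```bash
cat > fitg.py <<'E'
from h import *
def feat(m,p,R,dx,sg,th,F):
    t=np.radians(th); u=np.array([np.sin(t),0,-np.cos(t)]); v=np.array([np.cos(t),0,np.sin(t)])
    return np.array([proj(m,p+R@(np.array([dx,0,0])+u*(s-sg)+v*r)/1).ravel()[1] for s,r in F])
F=np.array([[106,9],[100,12],[20,14]])/1000
def fit(m,p,R,rows,th=None,sg=None,F=F):
    if th is not None:
        f=lambda x: feat(m,p,R,x[0]/1000,x[1]/1000,th,F)-rows; x0=[0,73.8]
    else:
        f=lambda x: feat(m,p,R,x[0]/1000,(sg)/1000,x[1],F)-rows; x0=[0,10]
    r=least_squares(f,x0); return r.x.round(2),r.fun.round(2)
E
python3 - <<'E'
from fitg import *
m=viewer.camera_model('wrist'); p,R=obsR()   # camera fixed relative to tool
L=np.array([282.9,269.8,214.7]); Rr=np.array([279.5,270.8,235.3])
print(fit(m,p,R,L,th=0)); 
for s12 in (20,12):
    G=F.copy(); G[2,0]=s12/1000
    a=fit(m,p,R,L,th=0,F=G); print(s12,a)
    for sg in (a[0][1],72,73.8,75): print(sg,fit(m,p,R,Rr,sg=sg,F=G))
E
```

```text
(array([-13.28,  98.97]), array([-0.65,  0.81, -0.21]))
20 (array([-13.28,  98.97]), array([-0.65,  0.81, -0.21]))
98.97 (array([-14.42,  11.59]), array([ 0.47, -0.52,  0.05]))
72 (array([-6.27, 14.21]), array([ 1.23, -1.36,  0.15]))
73.8 (array([-6.73, 14.04]), array([ 1.17, -1.3 ,  0.14]))
75 (array([-7.05, 13.92]), array([ 1.13, -1.25,  0.13]))
12 (array([-19.96, 110.39]), array([-1.05,  1.29, -0.31]))
110.39 (array([-18.6 ,  11.56]), array([ 0.14, -0.15,  0.01]))
72 (array([-6.77, 14.96]), array([ 1.14, -1.26,  0.13]))
73.8 (array([-7.22, 14.8 ]), array([ 1.08, -1.2 ,  0.12]))
75 (array([-7.52, 14.7 ]), array([ 1.04, -1.15,  0.12]))
```

```bash
python3 - <<'E'
from fitg import *
m=viewer.camera_model('wrist'); p,R=obsR()
F2=np.array([[106,9],[100,12],[100,9],[20,14],[20,12],[12,14]])/1000
for dx in (0,-.002,-.004): print(dx,feat(m,p,R,dx,.0738,0,F2).round(1))
for th in (8,10,12,15): print(th,feat(m,p,R,-.002,.0738,th,F2).round(1))
# other check: widths
print(proj(m,p+R@np.array([0,.0,-.0262]))-proj(m,p+R@np.array([0,.012,-.0262])))
E
```

```text
0 [286.6 272.3 278.7 208.  210.9 204.4]
-0.002 [291.  276.6 283.  210.9 213.8 207.2]
-0.004 [295.4 280.9 287.2 213.8 216.6 209.9]
8 [279.3 266.8 273.6 221.  223.9 218.5]
10 [276.3 264.3 271.2 223.6 226.5 221.4]
12 [273.3 261.9 268.9 226.2 229.2 224.4]
15 [268.9 258.3 265.4 230.2 233.2 228.8]
[[-2.81911130e+01  2.05774743e-02]]
```

```bash
python3 - <<'E'
from fitg import *
m=viewer.camera_model('wrist'); p,R=obsR()
L=np.array([282.9,269.8,214.7]); Rr=np.array([279.5,270.8,235.3])
m2=dict(m); m2['t']=np.array(m['t'])+[.00121,.00122,.00186]; m2['R']=Ro.from_rotvec([.0009,.002,.0016]).as_matrix()@np.array(m['R'])
for mm in (m,m2):
    print(fit(mm,p,R,L,th=0))
    for sg in (73.8,76,78): print(sg,fit(mm,p,R,L,sg=sg),fit(mm,p,R,Rr,sg=sg))
E
```

```text
(array([-13.28,  98.97]), array([-0.65,  0.81, -0.21]))
73.8 (array([-1.09,  4.09]), array([ 0.16, -0.17,  0.02])) (array([-6.73, 14.04]), array([ 1.17, -1.3 ,  0.14]))
76 (array([-2.02,  3.74]), array([ 0.07, -0.08,  0.01])) (array([-7.31, 13.82]), array([ 1.1 , -1.22,  0.13]))
78 (array([-2.88,  3.43]), array([-0.01,  0.01, -0.  ])) (array([-7.85, 13.63]), array([ 1.04, -1.15,  0.12]))
(array([-11.85,  96.94]), array([-0.66,  0.82, -0.21]))
73.8 (array([-0.63,  3.77]), array([ 0.06, -0.07,  0.01])) (array([-6.35, 13.86]), array([ 1.09, -1.21,  0.13]))
76 (array([-1.57,  3.43]), array([-0.02,  0.02, -0.  ])) (array([-6.93, 13.64]), array([ 1.02, -1.13,  0.12]))
78 (array([-2.45,  3.11]), array([-0.1 ,  0.1 , -0.01])) (array([-7.48, 13.45]), array([ 0.96, -1.07,  0.11]))
```

Emit:
play_rows(dp=[[2,0,-8],[4,0,-16],[6,0,-25],[8,0,-34],[8,0,-42],[8,0,-48],[8,0,-48],[8,0,-48]], yaw=[0,0,0,0,0,0,0,0], grip_force=12)

```text
t: 12.33
tcp_pos: [0.4456, -0.2802, 0.1409]
orientation: [0.0, 0.098, 0.995, -0.0]
wrist_force: [0.3, 0.2, -1.8]
finger_gap: 0.269
```

```bash
python3 - <<'E'
from fitg import *
m=viewer.camera_model('wrist');f=viewer.grab_frame('wrist'); save(f,'w14.png',3.3,(230,170,400,320)); save(viewer.grab_frame('scene'),'s14.png',5,(150,130,280,240))
cv2.imwrite('pics/w14full.png',f[:,:,::-1])
o=readout.get_obs();print(o['t'],o['tcp_pos'],o['wrist_force'],o['finger_gap']*88)
p,R=obsR(o)
F2=np.array([[106,9],[100,12],[20,14],[20,12],[12,14],[0,4]])/1000
for th in (0,8,10,12,15,18): print(th,feat(m,p,R,0,.0738,th,F2).round(1))
E
```

```text
12.4333 [ 0.44523692 -0.27994872  0.14017955] [ 0.53886253 -0.19870977 -1.50399607] 23.74648841445948
0 [284.8 270.6 206.9 209.8 203.3 211.6]
8 [273.1 260.8 217.1 220.1 214.8 224.9]
10 [270.1 258.4 219.7 222.7 217.7 228.3]
12 [267.1 256.  222.4 225.3 220.6 231.7]
15 [262.7 252.4 226.4 229.3 225.1 236.8]
18 [258.3 249.  230.4 233.4 229.6 242. ]
```

View pics/w14.png

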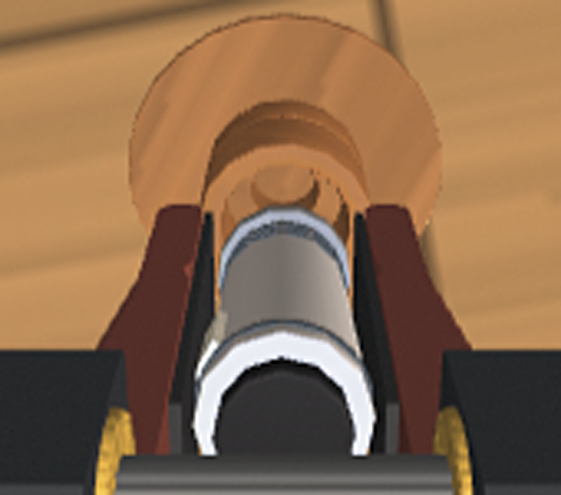

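View pics/s14.png

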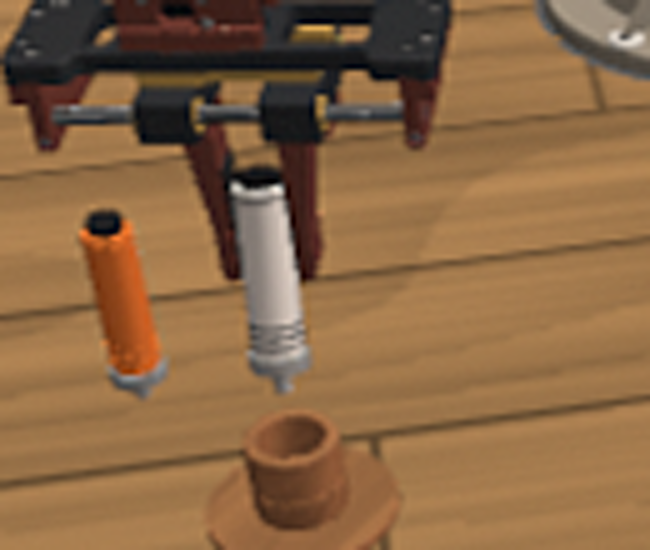

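```bash
cat >> fitg.py <<'E'
def fit2(m,ms,p,R,rows,F,sc,S,prior=(0,74,12),free=True):
    # rows wrist features; sc scene pixel points for axial s list S
    def f(x):
        dx,sg,th,ex,ey,cy=x
        t=np.radians(th); u=np.array([np.sin(t),0,-np.cos(t)])
        pr=feat(m,p,R,dx/1000,sg/1000,th,F)+cy
        q=np.array([proj(ms,p+R@(np.array([dx/1000,0,0])+u*(s-sg)/1000)).ravel() for s in S])+[ex,ey]
        return np.r_[(pr-rows)/.7,(q-sc).ravel()/.5,(sg-74)/1.5,ex/1.,ey/1.,cy/3.]
    r=least_squares(f,[0,74,12,0,0,0]); J=r.jac; c=np.sqrt(np.diag(np.linalg.inv(J.T@J)))
    return r.x.round(2),c.round(2),r.fun.round(2)
E
python3 - <<'E'
from fitg import *
m=viewer.camera_model('wrist'); ms=viewer.camera_model('scene'); p,R=obsR()
G=np.array([[106,9],[100,12],[20,14],[20,12]])/1000
rows=np.array([279.1,270,232.7,236.8])
print(fit(m,p,R,rows,sg=74,F=G)); 
m2=dict(m); m2['t']=np.array(m['t'])+[.00121,.00122,.00186]; m2['R']=Ro.from_rotvec([.0009,.002,.0016]).as_matrix()@np.array(m['R'])
print(fit(m2,p,R,rows,sg=74,F=G))
sc=np.array([[201.6,165.6],[207.2,207.8]])
for k in (m,m2): print(*fit2(k,ms,p,R,rows,G,sc,[106,0]),sep='\n')
for t in ['gauge','tip']: print(pin('scene',t),pin('wrist',t))
E
```

```text
(array([-6.02, 13.23]), array([ 1.05, -1.17,  0.65, -0.53]))
(array([-5.59, 13.05]), array([ 0.97, -1.08,  0.66, -0.55]))
[-6.34 76.29 12.83  0.64  1.35  0.56]
[1.51 1.25 0.54 0.36 0.68 2.67]
[ 1.56 -1.42  0.77 -0.96  0.33 -2.1  -0.65  1.42  1.53  0.64  1.35  0.19]
[-6.03 76.32 12.68  0.61  1.42  0.37]
[1.53 1.25 0.54 0.36 0.68 2.66]
[ 1.45 -1.29  0.8  -0.99  0.32 -2.06 -0.62  1.35  1.55  0.61  1.42  0.12]
[(0.82, 207.87199999999999, 209.39999999999998), (0.71, 174.016, 208.0)] [(0.86, 206.272, 118.19999999999999), (0.71, 318.784, 248.72)]
[] []
```

```bash
python3 - <<'E'
from fitg import *
m=viewer.camera_model('wrist'); p,R=obsR()
for x in (6,8,10,12):
  for z in (17,19): print(x,z,proj(m,p+R@np.array([x,-12,z])/1000).round(1),proj(m,p+R@np.array([x,12,z])/1000).round(1))
f=cv2.imread('pics/w14full.png')
cv2.imwrite('pics/c14.png',cv2.resize(f[215:300,275:360],None,fx=7,fy=7,interpolation=cv2.INTER_CUBIC))
E
```

```text
6 17 [[294.  242.4]] [[337.5 242.4]]
6 19 [[294.2 240.9]] [[337.3 240.9]]
8 17 [[293.9 239.1]] [[337.6 239.1]]
8 19 [[294.2 237.6]] [[337.3 237.6]]
10 17 [[293.9 235.7]] [[337.7 235.7]]
10 19 [[294.1 234.3]] [[337.4 234.3]]
12 17 [[293.8 232.3]] [[337.7 232.3]]
12 19 [[294.  230.9]] [[337.5 230.9]]
```

View pics/c14.png

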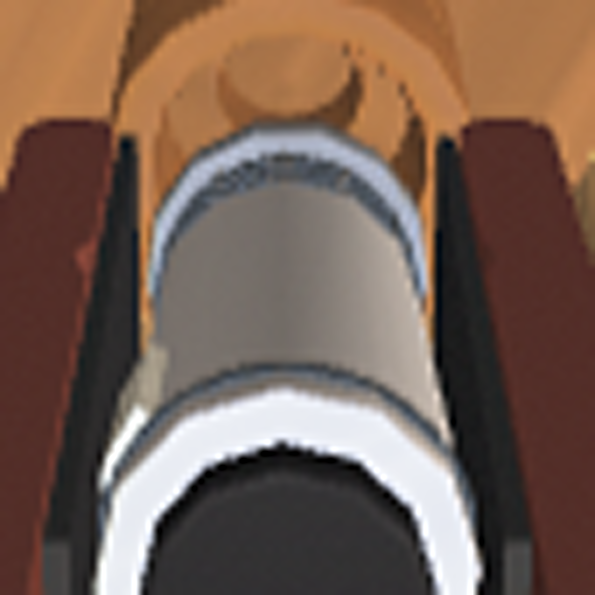

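```bash
python3 - <<'E'
from fitg import *
m=viewer.camera_model('wrist'); p,R=obsR()
G=np.array([[106,9],[100,9],[100,12],[20,14],[20,12]])/1000
rows=np.array([282.9,277.9,270,232.9,237.1])
for sg in (70,74,78,82): print(sg,fit(m,p,R,rows,sg=sg,F=G),fit(m,p,R,rows[1:],sg=sg,F=G[1:]))
for th in (0,13): print(feat(m,p,R,-.006,.074,th,G).round(1))
E
```

```text
70 (array([-5.55, 13.1 ]), array([-0.46, -0.13,  0.63,  0.59, -0.64])) (array([-5.49, 13.19]), array([-0.38,  0.38,  0.61, -0.61]))
74 (array([-6.68, 12.69]), array([-0.57, -0.19,  0.81,  0.61, -0.67])) (array([-6.59, 12.81]), array([-0.5 ,  0.49,  0.65, -0.64]))
78 (array([-7.87, 12.28]), array([-0.68, -0.24,  0.99,  0.64, -0.71])) (array([-7.76, 12.42]), array([-0.62,  0.61,  0.68, -0.67]))
82 (array([-9.13, 11.87]), array([-0.78, -0.3 ,  1.15,  0.66, -0.74])) (array([-8.97, 12.04]), array([-0.73,  0.71,  0.71, -0.7 ]))
[299.3 291.  284.8 216.5 219.3]
[280.4 275.9 269.  233.  235.9]
```

```bash
python3 - <<'E'
from fitg import *
m=viewer.camera_model('wrist'); p,R=obsR()
r=pin('wrist','stand'); print(r)
for c in r: X=onz(m,c[1:],0); print(X, (R.T@(X-p)*1000).round(1))
# ellipse of stand foot outline in w14full: crop offset(230,170) scale3.3: left 130, right 441, top 14
s=spotter.silhouettes('wrist','stand')
for d in s[:1]:
    px=d['pixels']; ys,xs=np.where(px); print(d['confidence'],xs.min(),xs.max(),ys.min(),ys.max())
def top(c): # predicted extents
    a=np.linspace(0,2*np.pi,200); q=proj(m,np.c_[c[0]+.045*np.cos(a),c[1]+.045*np.sin(a),np.full(200,.0)]); return q[:,0].min(),q[:,0].max(),q[:,1].min()
for c in ((.468,-.283),(.470,-.283),(.472,-.283)): print(c,np.round(top(c),1), 'obs',230+130/3.3,230+441/3.3,170+14/3.3)
E
```

```text
[(0.75, 314.176, 217.60000000000002)]
[ 0.46804711 -0.28596088  0.        ] [-23.7  -1.3 140. ]
0.6 269 363 174 247
(0.468, -0.283) [269.9 364.5 170.4] obs 269.3939393939394 363.6363636363636 174.24242424242425
(0.47, -0.283) [270.4 364.8 172.6] obs 269.3939393939394 363.6363636363636 174.24242424242425
(0.472, -0.283) [270.9 365.1 174.7] obs 269.3939393939394 363.6363636363636 174.24242424242425
```

Emit:
play_rows(dp=[[-4,-1,0],[-4,-1,10],[-4,-1,20],[-4,-1,28],[-4,-1,34],[-4,-1,39],[-4,-1,42],[-4,-1,42],[-4,-1,42]], yaw=[0,0,0,0,0,0,0,0,0], grip_force=9)

```text
t: 13.48
tcp_pos: [0.4507, -0.2825, 0.099]
orientation: [0.001, 0.098, 0.995, -0.0]
wrist_force: [-0.4, -0.3, 7.1]
finger_gap: 0.271
```

Emit:
play_rows(dp=[[1,0,0],[2,0,0],[3,0,0],[4,0,0],[4,0,0]], yaw=[0,0,0,0,0])

```text
t: 13.9
tcp_pos: [0.4461, -0.2816, 0.0987]
orientation: [0.001, 0.098, 0.995, -0.0]
wrist_force: [1.5, 0.1, 5.9]
finger_gap: 0.27
```

```bash
python3 - <<'E'
from fitg import *
m=viewer.camera_model('wrist');f=viewer.grab_frame('wrist'); cv2.imwrite('pics/w15full.png',f[:,:,::-1]); save(f,'w15.png',7,(275,215,360,300))
o=readout.get_obs();print(o['t'],o['tcp_pos'],o['wrist_force'],o['finger_gap']*88)
E
```

```text
13.95 [ 0.44605706 -0.28157424  0.09873261] [ 1.73819019 -0.05278626  5.25800263] 23.967223976145647
```

View pics/w15.png

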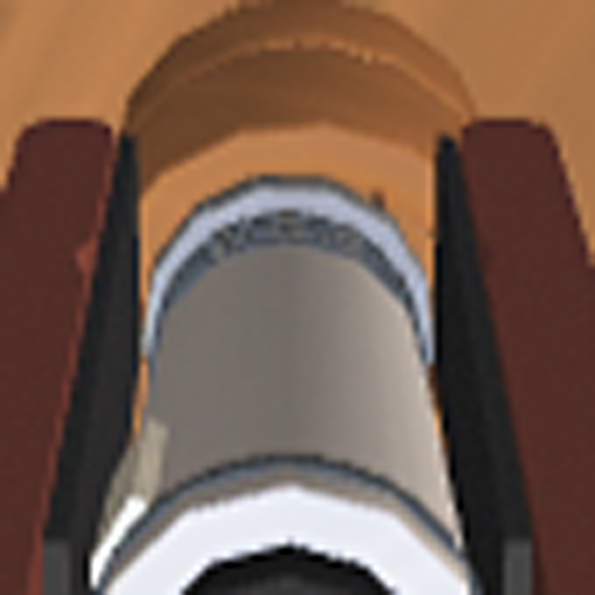

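```bash
python3 - <<'E'
from fitg import *
m=viewer.camera_model('wrist'); p,R=obsR()
G=np.array([[100,9],[100,12],[20,14],[20,12]])/1000
rows=np.array([545,487,177,210])/7+215
for sg in (60,65,70,74,78): print(sg,fit(m,p,R,rows,sg=sg,F=G))
# width of foot 28mm: and dist between rim widths
def w(dx,sg,th,s,r):
    t=np.radians(th);u=np.array([np.sin(t),0,-np.cos(t)]);c=p+R@(np.array([dx,0,0])/1000+u*(s-sg)/1000)
    return (proj(m,c+R@np.array([0,r/1000,0]))-proj(m,c-R@np.array([0,r/1000,0])))[0,0]
for a in ((-6.6,74,12.8),(-11,74,12),(-9,64,13)): print(a,w(*a,20,14),w(*a,100,12))
E
```

```text
60 (array([-8.73, 13.41]), array([-0.32,  0.31,  0.81, -0.8 ]))
65 (array([-10.22,  12.84]), array([-0.49,  0.48,  0.85, -0.84]))
70 (array([-11.82,  12.27]), array([-0.66,  0.64,  0.89, -0.88]))
74 (array([-13.17,  11.81]), array([-0.78,  0.76,  0.92, -0.91]))
78 (array([-14.6 ,  11.35]), array([-0.89,  0.87,  0.96, -0.94]))
(-6.6, 74, 12.8) 41.02659597085477 55.949856219628145
(-11, 74, 12) 40.797490649773806 55.41462224028254
(-9, 64, 13) 42.8787309583451 60.07855495006868
```

```bash
python3 - <<'E'
from fitg import *
save(viewer.grab_frame('scene'),'s15.png',6,(160,150,260,250))
E
```

```text
(no output)
```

View pics/s15.png

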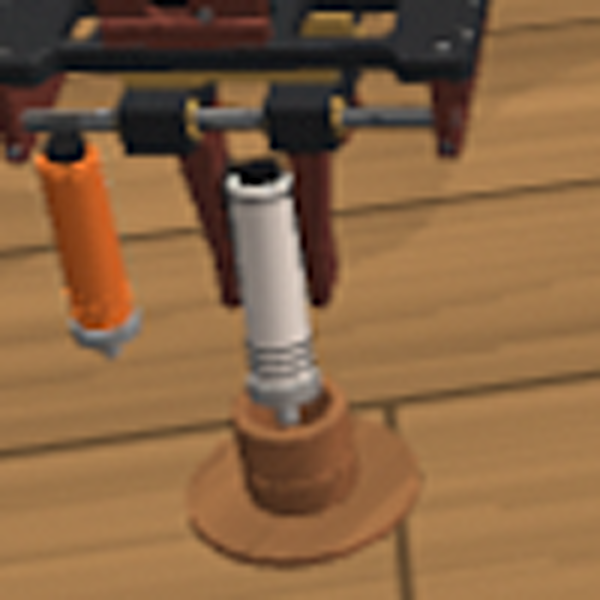

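View pics/w15full.png

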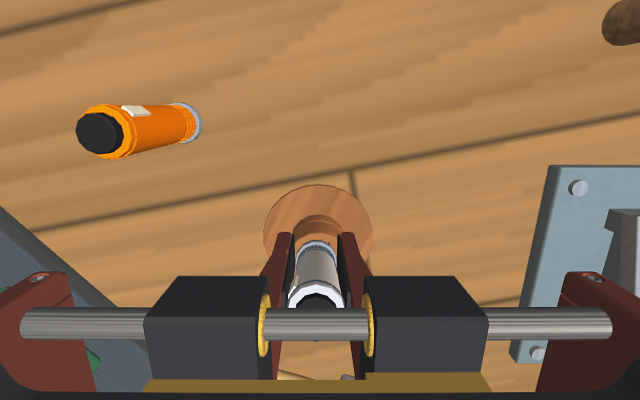

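Emit:
play_rows(dp=[[0,0,-5],[0,0,-9],[0,1.5,-9],[0,2.5,-9],[0,2.5,-9],[0,2.5,-5],[0,2.5,0],[-0.5,2.5,3],[-0.5,2.5,3],[-0.5,2.5,3]], yaw=[0,0,0,0,0,0,0,0,0,0])

```text
t: 14.83
tcp_pos: [0.4472, -0.2792, 0.0958]
orientation: [0.001, 0.098, 0.995, -0.0]
wrist_force: [-0.5, 0.3, 6.7]
finger_gap: 0.269
```

```bash
python3 - <<'E'
from fitg import *
save(viewer.grab_frame('scene'),'s16.png',6,(160,150,260,250))
f=viewer.grab_frame('wrist'); cv2.imwrite('pics/w16full.png',f[:,:,::-1]); save(f,'w16.png',7,(275,215,360,300))
o=readout.get_obs();print(o['t'],o['tcp_pos'],o['wrist_force'],o['finger_gap']*88)
E
```

```text
14.9333 [ 0.44718865 -0.27920699  0.09577891] [ 0.16299029 -0.21702501  4.76593975] 23.59158652781231
```

View pics/s16.png

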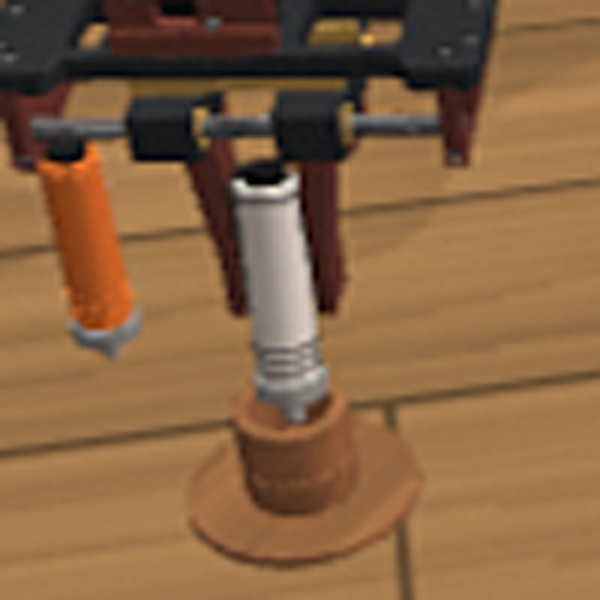

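View pics/w16.png

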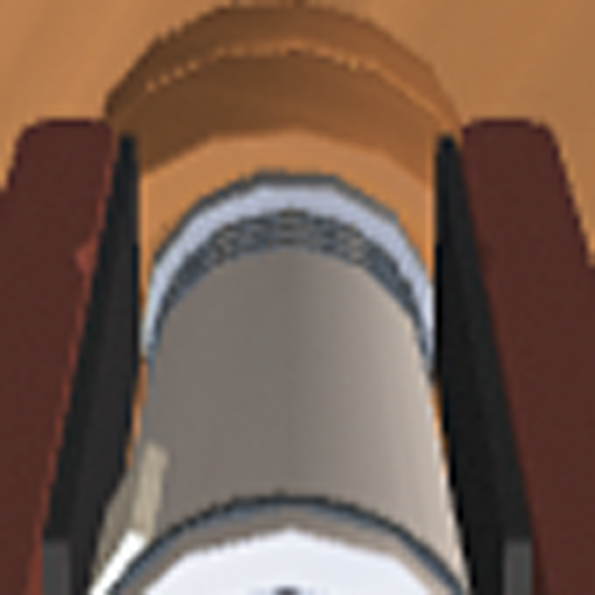

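```bash
python3 - <<'E'
from fitg import *
m=viewer.camera_model('wrist'); ms=viewer.camera_model('scene'); mt=viewer.camera_model('top'); p,R=obsR()
for x in (.465,.469,.473): print(x,'rim scene',(proj(ms,[x,-.2835,.045])-[160,150])*6,'base',(proj(ms,[x,-.2835,.0])-[160,150])*6)
a=np.linspace(0,2*np.pi,400)
for x in (.465,.469,.473):
    c=lambda r,z:proj(ms,np.c_[x+r*np.cos(a),-.2835+r*np.sin(a),np.full(400,z)])
    for r,z in ((.045,0),(.022,.045)):
        q=(c(r,z)-[160,150])*6; print(x,r,'cols',q[:,0].min().round(),q[:,0].max().round(),'rows',q[:,1].min().round(),q[:,1].max().round())
u=lambda th:R@np.array([np.sin(np.radians(th)),0,-np.cos(np.radians(th))])
for dx,sg,th in ((-11,66,12.5),(-3,66,12.5),(-11,70,8)):
    b=p+R@np.array([dx/1000,0,0]); print(dx,sg,th,'scene s=12,106,0:',[((proj(ms,b+u(th)*(s-sg)/1000)-[160,150])*6).round().tolist() for s in (0,12,106)])
E
```

```text
0.465 rim scene [[287.62896627 380.64705513]] base [[304.04090793 469.8417633 ]]
0.469 rim scene [[287.94258886 386.91082008]] base [[304.39243379 476.20310353]]
0.473 rim scene [[288.25797862 393.21118612]] base [[304.74589756 482.60071394]]
0.465 0.045 cols 188.0 419.0 rows 399.0 545.0
0.465 0.022 cols 229.0 345.0 rows 346.0 416.0
0.469 0.045 cols 188.0 420.0 rows 405.0 552.0
0.469 0.022 cols 230.0 346.0 rows 352.0 423.0
0.473 0.045 cols 188.0 420.0 rows 411.0 559.0
0.473 0.022 cols 230.0 346.0 rows 358.0 429.0
-11 66 12.5 scene s=12,106,0: [[[291.0, 420.0]], [[288.0, 392.0]], [[262.0, 164.0]]]
-3 66 12.5 scene s=12,106,0: [[[295.0, 407.0]], [[292.0, 379.0]], [[266.0, 152.0]]]
-11 70 8 scene s=12,106,0: [[[295.0, 422.0]], [[292.0, 395.0]], [[262.0, 177.0]]]
```

Emit:
play_rows(dp=[[0,0,-6],[-2,0,-6],[-5,0.5,-6],[-5,0.5,-6],[-5,0.5,0],[-5.5,0.5,3],[-6,0.5,6],[-7,0.5,9],[-7,0.5,9]], yaw=[0,0,0,0,0,0,0,0,0])

```text
t: 15.68
tcp_pos: [0.4529, -0.2794, 0.0856]
orientation: [-0.001, 0.098, 0.995, 0.0]
wrist_force: [0.4, -0.3, -2.3]
finger_gap: 0.269
```

```bash
python3 - <<'E'
from fitg import *
save(viewer.grab_frame('scene'),'s17.png',6,(160,150,260,250))
o=readout.get_obs();print(o['t'],o['tcp_pos'],o['wrist_force'],o['finger_gap']*88)
E
```

```text
15.7333 [ 0.45293154 -0.27953614  0.08593694] [-0.08795158 -0.46165958 -1.27297697] 23.673863685703054
```

View pics/s17.png

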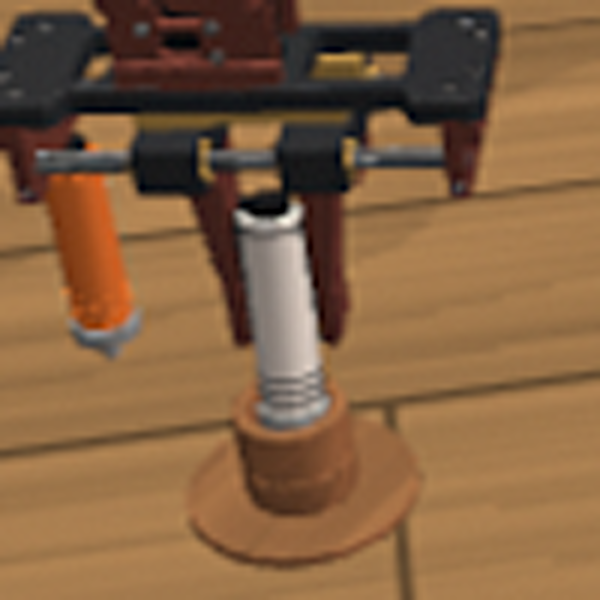

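Emit:
play_rows(dp=[[-1,0,4],[-2,0,7],[-3,0,9],[-4.5,0,10],[-6,0,10],[-7.5,0,10],[-9,0,10],[-9,0,10],[-9,0,10]], yaw=[0,0,0,0,0,0,0,0,0], grip_force=6)

```text
t: 16.48
tcp_pos: [0.4621, -0.2818, 0.0766]
orientation: [0.0, 0.098, 0.995, -0.0]
wrist_force: [-1.9, -2.4, -0.3]
finger_gap: 0.273
```

```bash
python3 - <<'E'
from fitg import *
save(viewer.grab_frame('scene'),'s18.png',6,(160,150,260,250))
f=viewer.grab_frame('wrist'); cv2.imwrite('pics/w18full.png',f[:,:,::-1]); 
o=readout.get_obs();print(o['t'],o['tcp_pos'],o['wrist_force'],o['finger_gap']*88)
E
```

```text
16.5833 [ 0.46215512 -0.28175931  0.07657112] [-1.78854002 -2.32658969 -0.67825035] 24.062203161287353
```

View pics/s18.png

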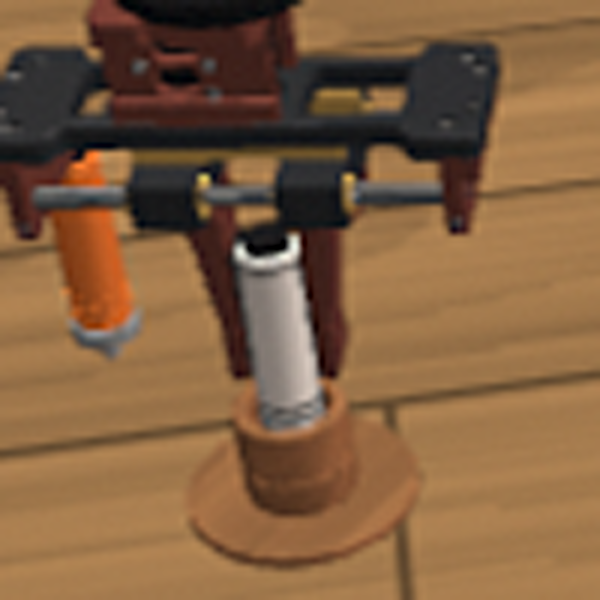

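View pics/w18full.png

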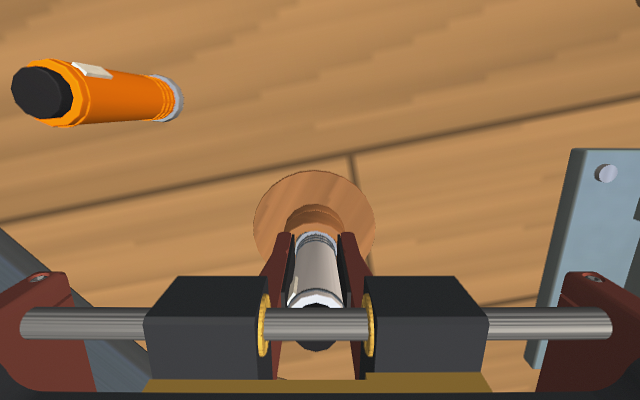

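Emit:
play_rows(dp=[[0,0,0],[0,0,0],[0,0,0],[0,0,0],[0,0,0],[0,0,0],[0,0,0]], yaw=[0,0,0,0,0,0,0], grip=45)

```text
t: 17.17
tcp_pos: [0.4621, -0.2813, 0.0765]
orientation: [0.0, 0.098, 0.995, 0.0]
wrist_force: [-0.2, -0.5, -0.1]
finger_gap: 0.449
```

```bash
python3 - <<'E'
from fitg import *
save(viewer.grab_frame('scene'),'s19.png',6,(160,150,260,250))
f=viewer.grab_frame('wrist'); save(f,'w19.png',5,(255,200,375,310))
m=viewer.camera_model('wrist')
o=readout.get_obs();print(o['t'],o['tcp_pos'],o['wrist_force'],o['finger_gap']*88)
p,R=obsR(o); 
E
```

```text
17.2667 [ 0.46205299 -0.28140048  0.07646692] [ 0.67363552 -0.33627472 -0.71732978] 39.398143289596746
```

View pics/s19.png

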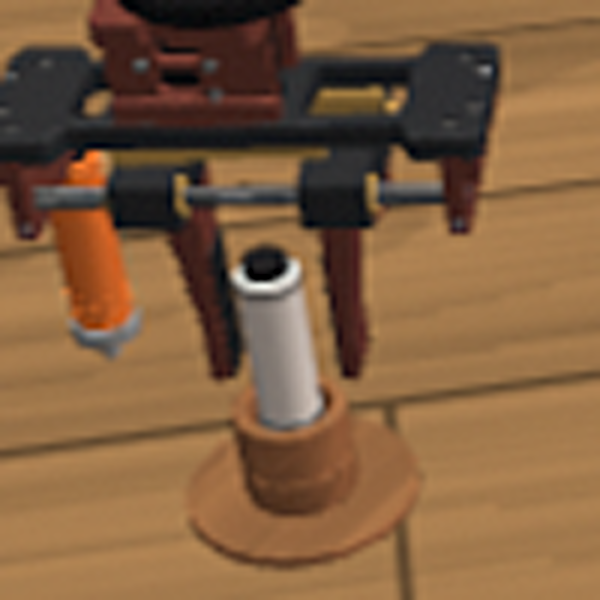

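View pics/w19.png

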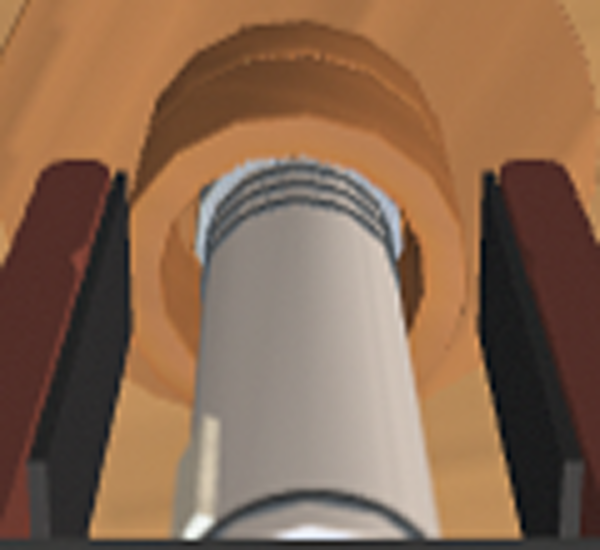

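```bash
python3 - <<'E'
from fitg import *
m=viewer.camera_model('wrist'); p,R=obsR(); a=np.linspace(0,2*np.pi,720)
def ext(c,r,z):
    q=proj(m,np.c_[c[0]+r*np.cos(a),c[1]+r*np.sin(a),np.full(720,z)]); return np.array([q[:,0].min(),q[:,0].max(),q[:,1].min()])
obs=np.r_[281.4,347.4,223,287.4,339.6,231.8]
f=lambda c:np.r_[ext(c,.022,.045),ext(c,.016,.045)]-obs
r=least_squares(f,[.47,-.282]); print(r.x,r.fun.round(1),R.T@(np.r_[r.x,.045]-p)*1000)
# gauge barrel: edge of top (100,12) at z=.109 row ~ 300-301 ; and columns at top: groove
g=lambda c:[proj(m,np.r_[c,z]+R@np.array([rr,0,0])).ravel().round(1) for rr,z in ((.012,.109),(.012,.106),(.012,.045),(.009,.115))]
for d in (0,-6,-8,-10,-12): print(d,g((p+R@np.array([d/1000,0,0]))[:2]))
E
```

```text
[ 0.47152534 -0.28439872] [-3.5  2.6 -0.2  0.3  0.6  0.4] [-9.87202542 -1.09217752 31.4679578 ]
0 [array([316. , 280.5]), array([316. , 276.6]), array([315.7, 223. ]), array([316. , 295.9])]
-6 [array([316. , 293.7]), array([315.9, 289.6]), array([315.7, 232.4]), array([316. , 309.4])]
-8 [array([316. , 298.1]), array([315.9, 293.8]), array([315.7, 235.5]), array([316. , 313.8])]
-10 [array([316. , 302.4]), array([315.9, 298. ]), array([315.7, 238.6]), array([316. , 318.2])]
-12 [array([316. , 306.6]), array([315.9, 302.2]), array([315.7, 241.7]), array([316. , 322.6])]
```

Emit:
play_rows(dp=[[-4,0.4,-4],[-8,0.4,-4.5],[-11,0.4,-4.5],[-13,0.4,-4.5],[-13,0.4,-4.5],[-13,0.4,-4.5]], yaw=[0,0,0,0,0,0])

```text
t: 17.77
tcp_pos: [0.4749, -0.2835, 0.0808]
orientation: [-0.0, 0.098, 0.995, 0.0]
wrist_force: [0.1, -0.4, 0.3]
finger_gap: 0.449
```

```bash
python3 - <<'E'
from fitg import *
f=viewer.grab_frame('wrist'); save(f,'w20.png',5,(255,190,375,310))
m=viewer.camera_model('wrist')
o=readout.get_obs();print(o['t'],o['tcp_pos'],o['wrist_force'],togo([.5,.5,.5],o,YD)[1])
p,R=obsR(o)
sg=p[2]*1000-9
G=np.array([[106,9],[100,9],[100,12],[36,12]])/1000
for dx in (0,.002,.004,.006): print(dx,feat(m,p,R,dx,sg/1000,0,G).round(1))
E
```

```text
17.8167 [ 0.47469684 -0.28352498  0.08079696] [0.2525009  0.26657366 0.10712918] -0.09796214034666662
0 [289.4 281.3 274.8 220.4]
0.002 [284.9 277.  270.4 217.3]
0.004 [280.4 272.6 266.  214.1]
0.006 [275.8 268.2 261.5 210.9]
```

View pics/w20.png

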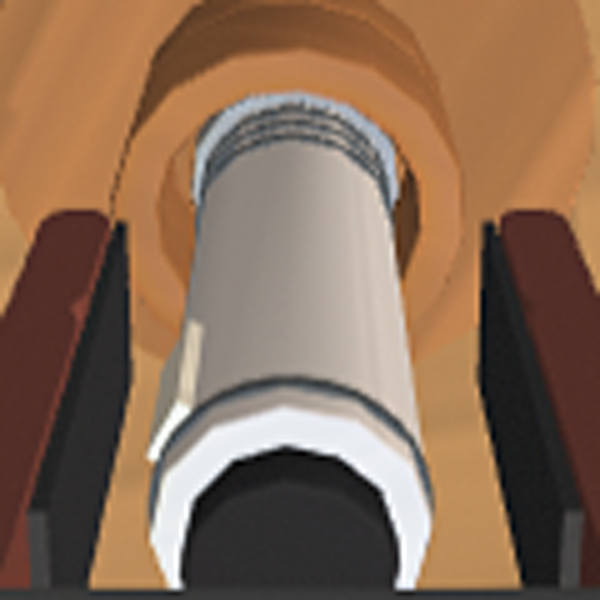

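Emit:
play_rows(dp=[[-1.5,0,0],[-1.5,0,0],[-1.5,0,0]], yaw=[0,0,0])

```text
t: 18.07
tcp_pos: [0.4763, -0.2839, 0.0809]
orientation: [0.0, 0.098, 0.995, 0.0]
wrist_force: [0.2, 0.4, -0.8]
finger_gap: 0.45
```

Emit:
play_rows(dp=[[0,0,0],[0,0,0],[0,0,0],[0,0,0],[0,0,0],[0,0,-5],[0,0,-10],[0,0,-10]], yaw=[0,0,0,0,0,0,0,0], grip=10, grip_force=8)

```text
t: 18.73
tcp_pos: [0.4762, -0.284, 0.0918]
orientation: [0.0, 0.098, 0.995, -0.0]
wrist_force: [-1.3, -1.2, -0.3]
finger_gap: 0.277
```

Emit:
play_rows(dp=[[4,0,0],[8,0,0],[12,0,0],[15,0,0],[17,0,0],[19,0,0],[19,0,0],[19,0,0]], yaw=[0,0,0,0,0,0,0,0])

```text
t: 19.4
tcp_pos: [0.4574, -0.2805, 0.091]
orientation: [-0.0, 0.098, 0.995, -0.0]
wrist_force: [0.1, -2.7, 1.1]
finger_gap: 0.272
```

```bash
python3 - <<'E'
from fitg import *
f=viewer.grab_frame('wrist'); save(f,'w21.png',5,(255,190,375,310))
m=viewer.camera_model('wrist')
o=readout.get_obs();print(o['t'],o['tcp_pos'],o['wrist_force'],o['finger_gap']*88)
p,R=obsR(o)
G=np.array([[106,9],[100,9],[100,12],[20,14],[20,12]])/1000
for dx in (0,-.003,-.006):
  for th in (12,15): print(dx,th,feat(m,p,R,dx,.0718,th,G).round(1))
E
```

```text
19.45 [ 0.45743724 -0.28043526  0.09094158] [ 0.97594508 -3.81744819  1.06481455] 23.817613761930225
0 12 [270.3 265.9 258.8 223.9 226.9]
0 15 [265.5 262.1 254.9 227.8 230.8]
-0.003 12 [277.1 272.4 265.4 228.1 231.1]
-0.003 15 [272.3 268.6 261.5 232.  234.9]
-0.006 12 [283.7 278.8 271.8 232.3 235.2]
-0.006 15 [279.  275.  267.9 236.1 239. ]
```

View pics/w21.png

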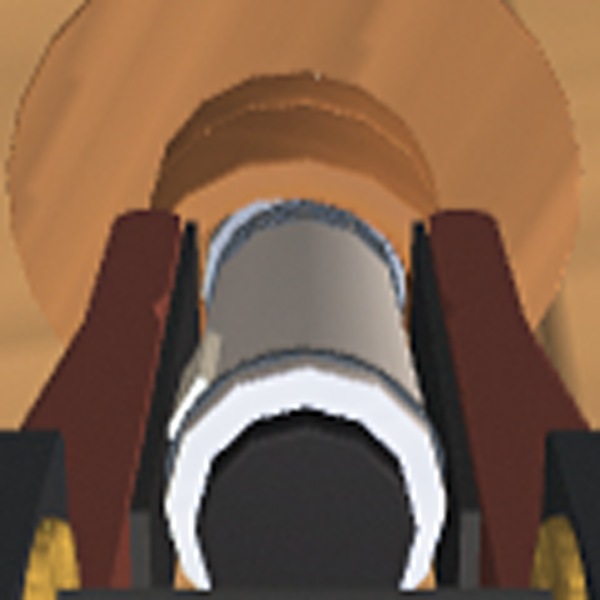

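Emit:
play_rows(dp=[[0,-1.2,0],[1,-1.2,0],[2,-1.2,0],[3,-1.2,0],[3,-1.2,0],[3,-1.2,0]], yaw=[0,0,0,0,0,0])

```text
t: 19.95
tcp_pos: [0.4544, -0.2804, 0.0908]
orientation: [-0.0, 0.098, 0.995, 0.0]
wrist_force: [1.7, -0.8, -1.8]
finger_gap: 0.274
```

Emit:
play_rows(dp=[[2,0,-8],[4,0,-16],[6,0,-25],[8,0,-34],[8,0,-44],[8,0,-50],[8,0,-50],[8,0,-50],[8,0,-50]], yaw=[0,0,0,0,0,0,0,0,0], grip_force=14)

```text
t: 20.7
tcp_pos: [0.4465, -0.2789, 0.1407]
orientation: [-0.0, 0.098, 0.995, 0.0]
wrist_force: [0.4, 0.3, -1.6]
finger_gap: 0.268
```

```bash
python3 - <<'E'
from fitg import *
f=viewer.grab_frame('wrist'); save(f,'w22.png',7,(275,210,360,295)); cv2.imwrite('pics/w22full.png',f[:,:,::-1])
save(viewer.grab_frame('scene'),'s22.png',6,(150,130,250,230))
o=readout.get_obs();print(o['t'],o['tcp_pos'],o['wrist_force'],o['finger_gap']*88)
E
```

```text
20.8 [ 0.44631182 -0.27895629  0.14044566] [-0.54399345  0.46873031 -1.66971929] 23.86316536750792
```

View pics/w22.png

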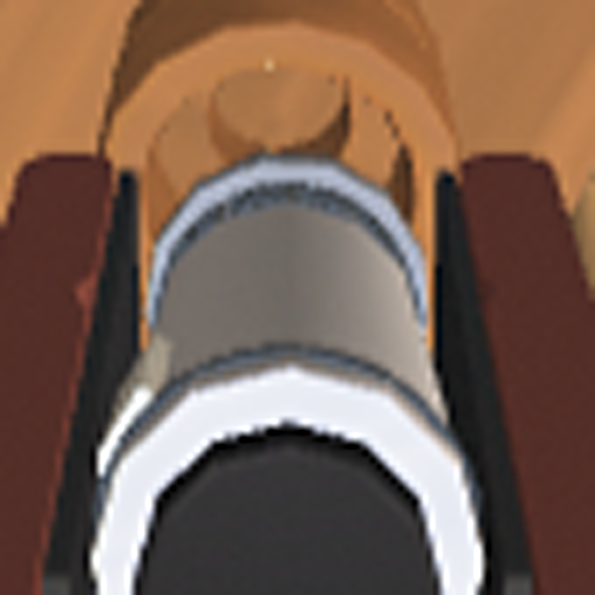

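View pics/s22.png

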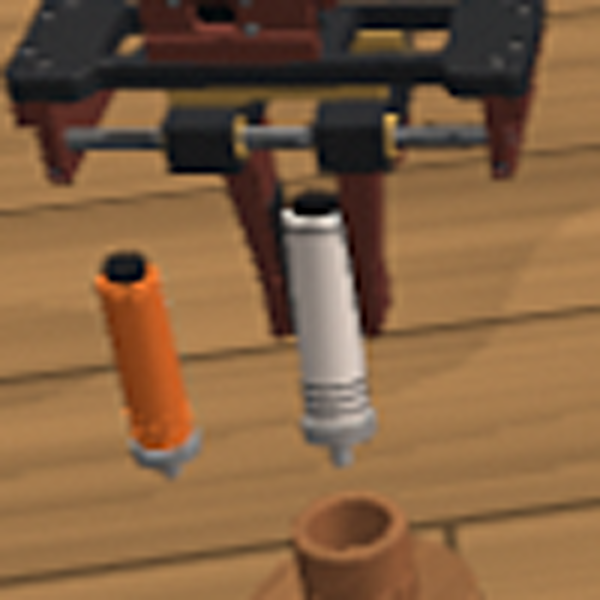

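```bash
python3 - <<'E'
from fitg import *
m=viewer.camera_model('wrist'); p,R=obsR()
G=np.array([[100,9],[100,12],[20,14],[20,12]])/1000
rows=np.array([270.7,262.1,232.1,236.6])
for sg in (68,71.8,75): print(sg,fit(m,p,R,rows,sg=sg,F=G))
E
```

```text
68 (array([-2.84, 15.31]), array([-0.62,  0.62,  0.74, -0.74]))
71.8 (array([-3.66, 15.02]), array([-0.74,  0.73,  0.77, -0.76]))
75 (array([-4.37, 14.77]), array([-0.83,  0.82,  0.79, -0.79]))
```

```bash
python3 - <<'E'
from fitg import *
f=cv2.imread('pics/w9.png'); cv2.imwrite('pics/w9c.png',cv2.resize(f[145:245,165:335],None,fx=4.5,fy=4.5,interpolation=cv2.INTER_CUBIC))
f=cv2.imread('pics/w5.png'); cv2.imwrite('pics/w5c.png',cv2.resize(f[185:305,125:295],None,fx=4.5,fy=4.5,interpolation=cv2.INTER_CUBIC))
E
```

```text
(no output)
```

View pics/w9c.png

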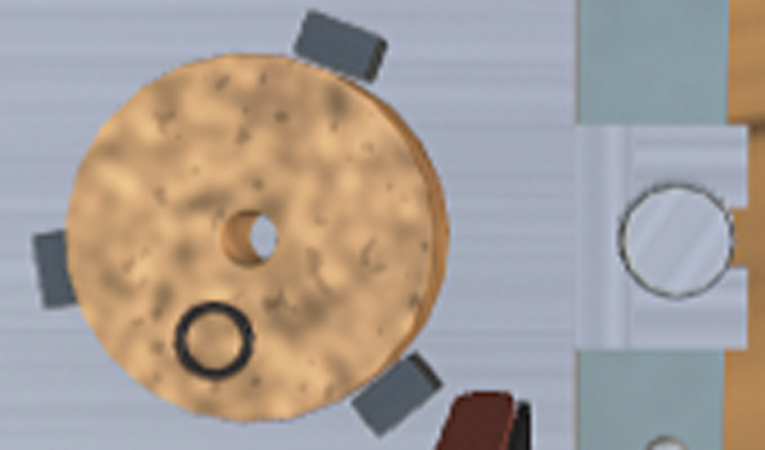

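Emit:
play_rows(dp=[[0,0,-15],[0,0,-35],[0,0,-60],[0,0,-70],[0,0,-70]], yaw=[0,0,0,0,0], grip_force=35)

```text
t: 21.22
tcp_pos: [0.4479, -0.2799, 0.2128]
orientation: [0.002, 0.098, 0.995, -0.001]
wrist_force: [-0.3, 0.5, -1.6]
finger_gap: 0.269
```

```bash
cat >> h.py <<'E'
MARK=BORE+RB@np.array([.0208,-.0073,0])
E
python3 - <<'E'
from fitg import *
f=viewer.grab_frame('wrist'); save(f,'w23.png',7,(275,210,360,295))
o=readout.get_obs();p,R=obsR(o); print(o['t'],o['finger_gap']*88)
g=np.array([-.0222,0,.0694]); 
for h in (.03,.02): t=MARK+h*N-R@g; print(h,t,togo(t,o,YD))
E
```

```text
21.2667 23.604699412733357
0.03 [ 0.53670486 -0.02108882  0.18697349] (array([-37.5, 270.7,  24.3]), np.float64(-0.0904913889306016))
0.02 [ 0.5392441  -0.02158982  0.17731424] (array([-40. , 270.8,  34. ]), np.float64(-0.0904913889306016))
```

View pics/w23.png

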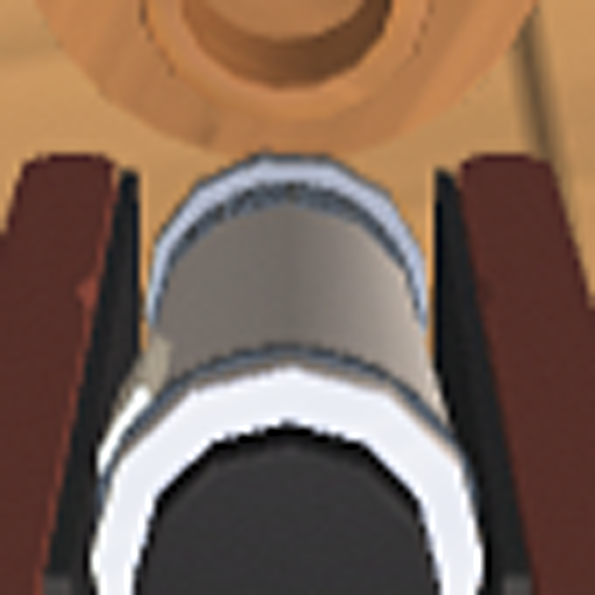

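Emit:
play_rows(dp=[[-3,20,0],[-8,55,0],[-13,92,0],[-19,130,0],[-24,168,0],[-29,206,4],[-34,240,10],[-36,262,17],[-37.5,270,24],[-37.5,270.5,24]], yaw=[0,0,0,0,0,0,0,0,0,0])

```text
t: 22.1
tcp_pos: [0.535, -0.0189, 0.184]
orientation: [-0.002, 0.096, 0.995, -0.0]
wrist_force: [-1.2, 0.2, -1.8]
finger_gap: 0.269
```

Emit:
play_rows(dp=[[0,0,0],[0,0,0],[0,0,0]], yaw=[0,0,0])

```text
t: 22.35
tcp_pos: [0.5359, -0.0234, 0.1871]
orientation: [0.0, 0.1, 0.995, -0.0]
wrist_force: [-0.7, 0.2, -1.2]
finger_gap: 0.265
```

```bash
python3 - <<'E'
from fitg import *
save(viewer.grab_frame('scene'),'s24.png',7,(285,140,385,225)); save(viewer.grab_frame('wrist'),'w24.png')
o=readout.get_obs();p,R=obsR(o); ms=viewer.camera_model('scene')
g=np.array([-.0222,0,.0694]); t=MARK+.03*N-R@g; print(o['t'],togo(t,o,YD))
for n,X in dict(tip=p+R@g,foot=p+R@g+.012*N,cap=p+R@g+.106*N,mark=MARK,bore=BORE).items(): print(n,((proj(ms,X)-[285,140])*7).round(1))
print(o['wrist_force'])
E
```

```text
22.45 (array([-0.3,  1.8,  0.3]), np.float64(-0.2447373648150517))
tip [[279.3 399.6]]
foot [[279.3 363.3]]
cap [[279.2  66.6]]
mark [[285.2 490.3]]
bore [[305.6 464.7]]
[-0.43314736 -0.93437496 -1.4232656 ]
```

View pics/s24.png

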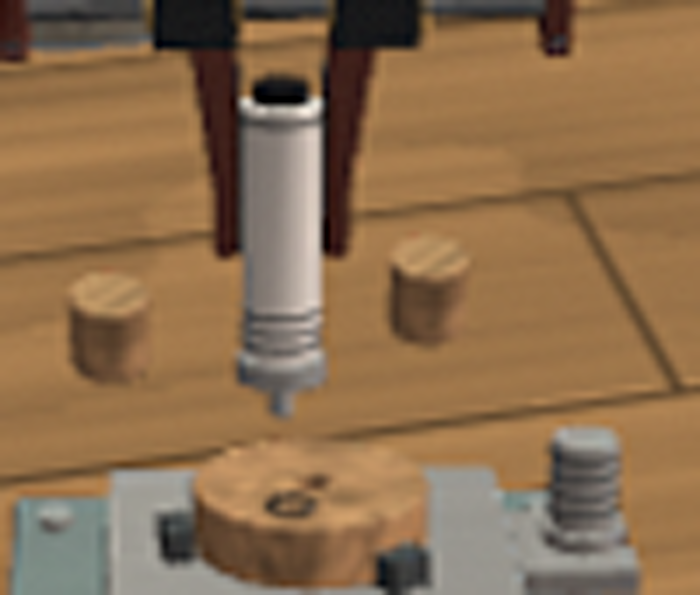

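View pics/w24.png

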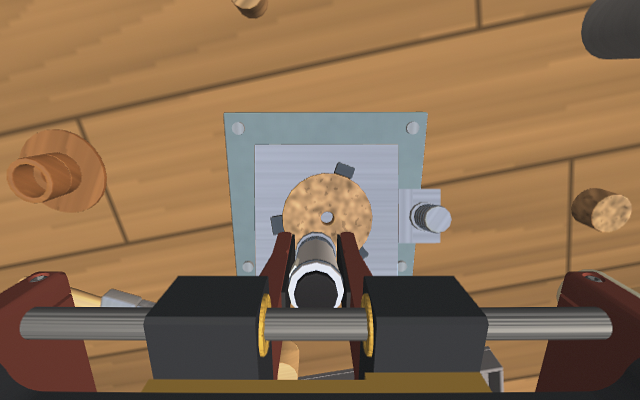

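```bash
python3 - <<'E'
import cv2
a=cv2.imread('pics/w4.png')[225:305,275:360]; cv2.imwrite('pics/w4c.png',cv2.resize(a,None,fx=7,fy=7,interpolation=cv2.INTER_CUBIC))
E
```

```text
(no output)
```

View pics/w4c.png

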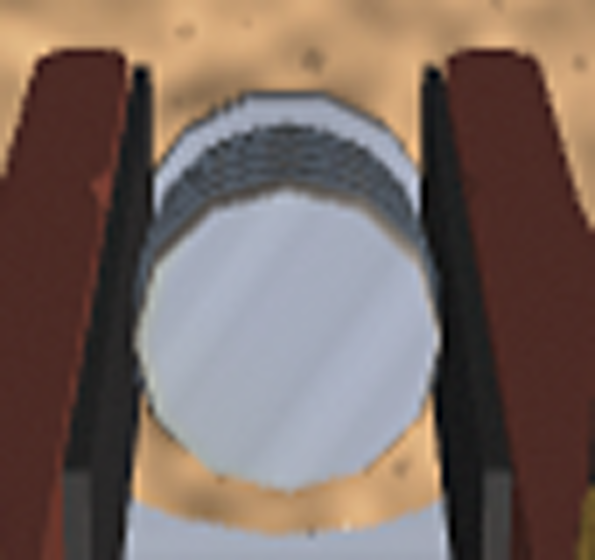

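```bash
python3 - <<'E'
from fitg import *
m=viewer.camera_model('wrist'); p,R=obsR()
G=np.array([[36,11],[36,-11],[6,13],[6,11]])/1000
rows=np.array([251.9,294.7,238.1,242.9])
for sg in (28,29.4,31): print(sg,fit(m,p,R,rows,sg=sg,F=G), fit(m,p,R,rows[[0,2,3]],sg=sg,F=G[[0,2,3]]))
E
```

```text
28 (array([-1.38, 16.39]), array([-1.26,  1.59,  0.52, -0.81])) (array([-1.86, 15.39]), array([-0.  ,  0.67, -0.67]))
29.4 (array([-1.71, 16.11]), array([-1.04,  1.32,  0.55, -0.81])) (array([-2.13, 15.29]), array([-0.  ,  0.68, -0.68]))
31 (array([-2.1, 15.8]), array([-0.79,  1.01,  0.6 , -0.8 ])) (array([-2.44, 15.17]), array([-0. ,  0.7, -0.7]))
```

```bash
cat >> h.py <<'E'
MARK=MARK+RB@np.array([.001,.0003,0]); GT=np.array([-.0222,0,.0694])
def tiploc(o=None):
    p,R=obsR(o); return (RB.T@(p+R@GT-MARK)*1000).round(1)
E
python3 - <<'E'
from h import *
o=readout.get_obs(); p,R=obsR(o); print(tiploc(o))
for h in (.008,0): print(h,togo(MARK+h*N-R@GT,o,YD))
E
```

```text
[-1.2 -2.1 30.4]
0.008 (array([-7. ,  2.2, 21.3]), np.float64(-0.2447373648150517))
0 (array([-9. ,  2.2, 29. ]), np.float64(-0.2447373648150517))
```

Emit:
play_rows(dp=[[-2,1,5],[-4,2.2,11],[-5.5,2.2,17],[-7,2.2,21],[-7,2.2,21],[-7,2.2,21],[-7,2.2,21]], yaw=[-0.2,-0.2,-0.2,-0.2,-0.2,-0.2,-0.2])

```text
t: 23.03
tcp_pos: [0.5436, -0.0205, 0.1659]
orientation: [-0.0, 0.096, 0.995, -0.0]
wrist_force: [-0.0, 0.2, -1.5]
finger_gap: 0.271
```

```bash
python3 - <<'E'
from fitg import *
save(viewer.grab_frame('scene'),'s25.png',9,(295,160,365,225))
F=[]
for _ in range(3): 
    viewer.grab_frame('scene'); F.append(readout.get_obs()['wrist_force'])
o=readout.get_obs();p,R=obsR(o); ms=viewer.camera_model('scene')
print(o['t'],tiploc(o),togo(MARK-R@GT,o,YD),np.mean(F,0))
for n,X in dict(tip=p+R@GT,mark=MARK,bore=BORE).items(): print(n,((proj(ms,X)-[295,160])*9).round(1))
E
```

```text
23.2333 [-0.   1.8  8.2] (array([-2.1, -1.8,  7.9]), np.float64(0.10186072075867969)) [ 0.00666034 -0.18187534 -1.32229917]
tip [[285.6 420.7]]
mark [[278.1 451.9]]
bore [[303.  417.5]]
```

View pics/s25.png

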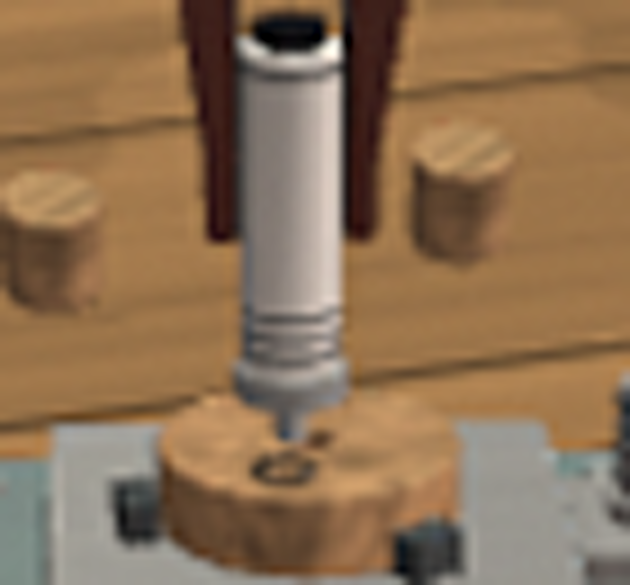

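Emit:
play_rows(dp=[[-0.3,-1,1],[-0.8,-1.8,3],[-0.8,-1.8,3],[-0.8,-1.8,3],[-0.8,-1.8,3]], yaw=[0,0,0,0,0])

```text
t: 23.65
tcp_pos: [0.5439, -0.0224, 0.1629]
orientation: [-0.0, 0.096, 0.995, 0.0]
wrist_force: [-0.0, 0.1, -2.2]
finger_gap: 0.273
```

```bash
python3 - <<'E'
from fitg import *
save(viewer.grab_frame('scene'),'s26.png',9,(295,160,365,225))
F=[]
for _ in range(4): 
    viewer.grab_frame('scene'); F.append(readout.get_obs()['wrist_force'])
o=readout.get_obs();p,R=obsR(o)
print(o['t'],tiploc(o),togo(MARK-R@GT,o,YD),np.mean(F,0),np.std(F,0))
E
```

```text
23.9 [-0.2  0.   4.9] (array([-1.4, -0. ,  4.7]), np.float64(0.10283835897547533)) [-0.31696456  0.19512347 -1.60868834] [0.16674854 0.50646765 0.28513438]
```

View pics/s26.png

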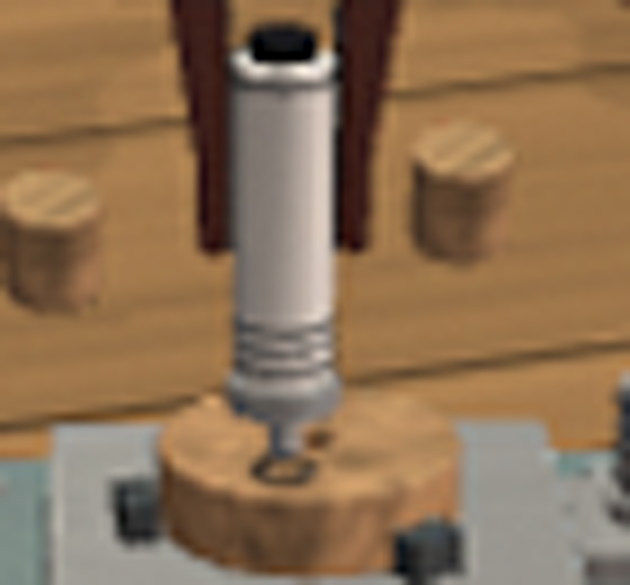

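Emit:
play_rows(dp=[[-0.4,0,1.5],[-0.8,0,3],[-0.8,0,3],[-0.8,0,3]], yaw=[0,0,0,0])

```text
t: 24.23
tcp_pos: [0.5447, -0.0225, 0.1598]
orientation: [-0.0, 0.096, 0.995, -0.0]
wrist_force: [0.3, 0.9, -1.2]
finger_gap: 0.27
```

```bash
cat > chk.py <<'E'
from fitg import *
import sys
save(viewer.grab_frame('scene'),sys.argv[1],9,(295,160,365,225))
F=[]
for _ in range(5): 
    viewer.grab_frame('scene'); F.append(readout.get_obs()['wrist_force'])
o=readout.get_obs();p,R=obsR(o)
print(o['t'],tiploc(o),np.mean(F,0).round(2),'axial',round(float(np.mean(F,0)@N),2),np.std(F,0).round(2))
E
python3 chk.py s27.png
```

```text
24.5333 [-0.2 -0.   1.8] [ 0.18 -0.2  -1.61] axial -1.61 [0.25 0.24 0.42]
```

View pics/s27.png

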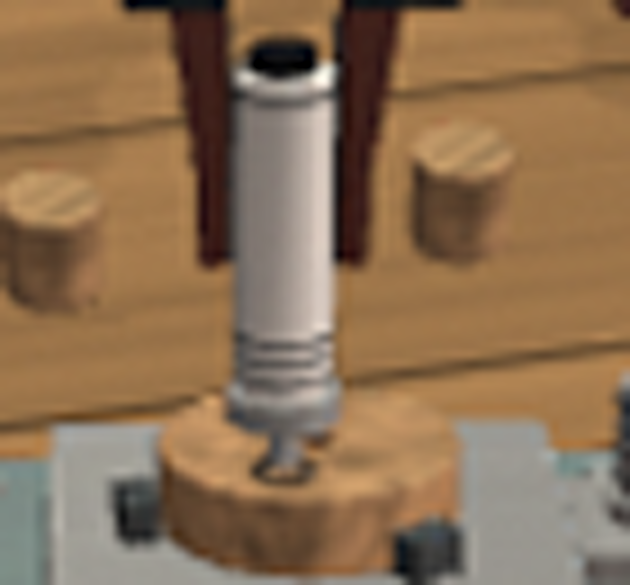

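Emit:
play_rows(dp=[[-0.5,0,2],[-0.5,0,2],[-0.5,0,2]], yaw=[0,0,0])

```text
t: 24.78
tcp_pos: [0.5454, -0.0226, 0.158]
orientation: [0.0, 0.096, 0.995, 0.0]
wrist_force: [0.2, 0.1, -0.8]
finger_gap: 0.27
```

```bash
python3 chk.py s28.png
```

```text
25.0833 [-0.1  0.  -0.2] [ 0.19 -0.16 -0.53] axial -0.57 [0.29 0.54 0.17]
```

Emit:
play_rows(dp=[[-0.5,0,2],[-0.5,0,2],[-0.5,0,2]], yaw=[0,0,0])

```text
t: 25.33
tcp_pos: [0.5459, -0.0227, 0.156]
orientation: [0.0, 0.096, 0.995, 0.0]
wrist_force: [0.0, -0.1, 1.8]
finger_gap: 0.266
```

```bash
python3 chk.py s29.png
```

```text
25.6333 [-0.1 -0.  -2.3] [0.42 0.26 0.37] axial 0.26 [0.75 0.13 0.57]
```

View pics/s29.png

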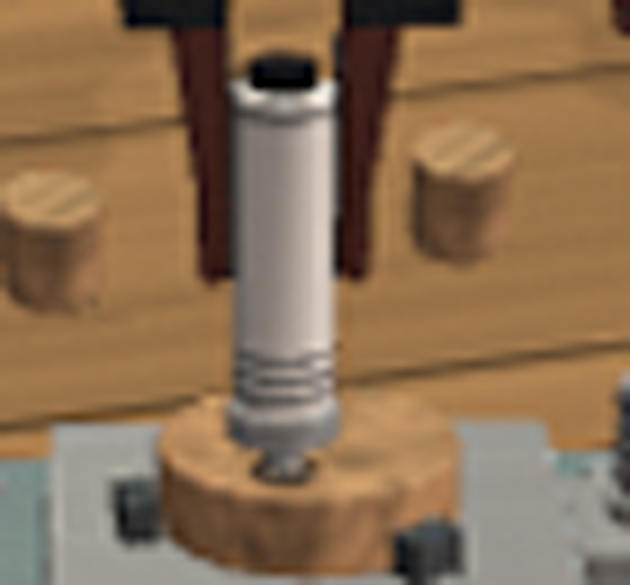

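Emit:
play_rows(dp=[[-0.3,0,1.2],[-0.6,0,2.4],[-0.9,0,3.5],[-0.9,0,3.5],[-0.9,0,3.5],[-0.9,0,3.5]], yaw=[0,0,0,0,0,0])

```text
t: 26.13
tcp_pos: [0.5467, -0.0229, 0.1525]
orientation: [0.0, 0.096, 0.995, 0.0]
wrist_force: [0.9, 0.4, 2.5]
finger_gap: 0.267
```

```bash
python3 chk.py s30.png; python3 - <<'E'
from fitg import *
f=viewer.grab_frame('wrist'); save(f,'w30.png',7,(275,210,360,295)); save(f,'w30f.png')
E
```

```text
26.4333 [-0.2 -0.  -5.9] [0.63 0.29 2.25] axial 2.02 [0.44 0.69 0.5 ]
```

View pics/s30.png

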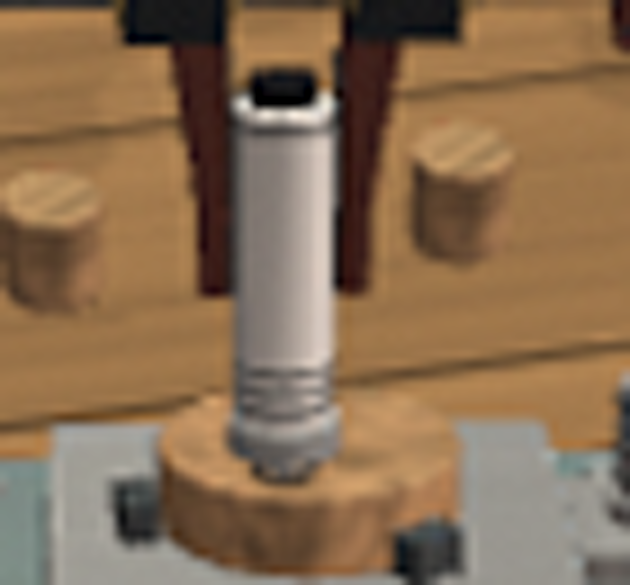

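View pics/w30.png

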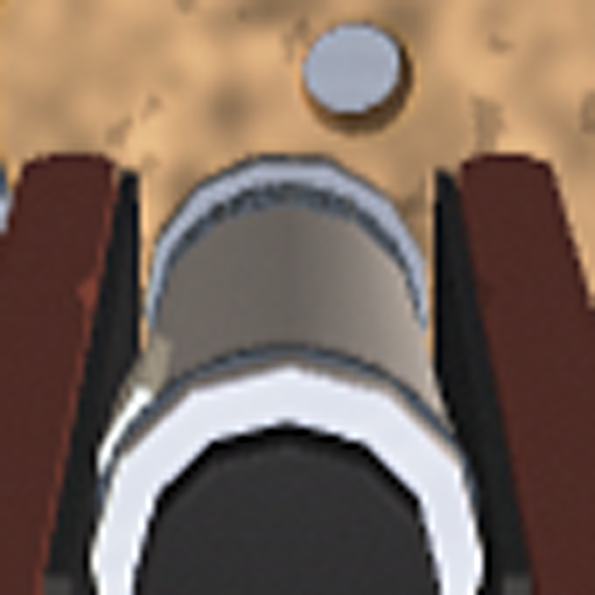

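View pics/w30f.png

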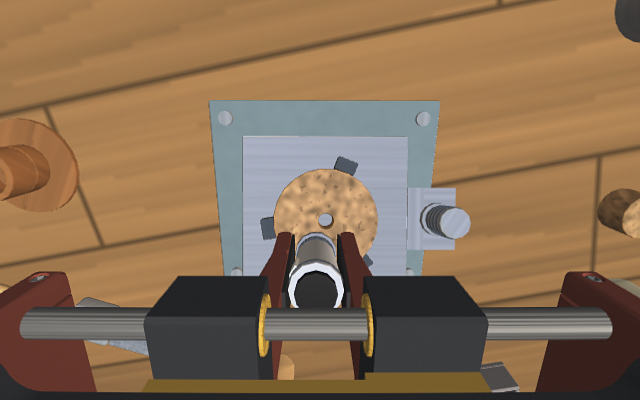

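```bash
python3 chk.py s31.png; python3 - <<'E'
from fitg import *
m=viewer.camera_model('wrist'); print('bore est', (proj(m,BORE)-[275,210])*7,(proj(m,BORE+RB@[.001,.0003,0])-[275,210])*7)
ms=viewer.camera_model('scene')
for t in ['mark','bore','notch']: print(t,pin('scene',t))
print('pin',pin('scene','pin'))
f=viewer.grab_frame('scene'); save(f,'s31b.png',5,(270,150,400,260))
E
```

```text
26.7833 [-0.2 -0.  -6. ] [ 0.76 -0.09  2.11] axial 1.84 [0.33 0.27 0.25]
bore est [[353.65192455  67.64968171]] [[356.56147284  77.40903075]]
mark [(0.72, 327.168, 215.32), (0.48, 343.296, 186.8), (0.24, 305.28, 306.8)]
bore [(0.7, 329.28, 206.48), (0.35, 209.47199999999998, 234.20000000000002)]
notch [(0.94, 369.024, 218.67999999999998)]
pin [(0.43, 368.0, 216.92000000000002)]
```

View pics/s31b.png

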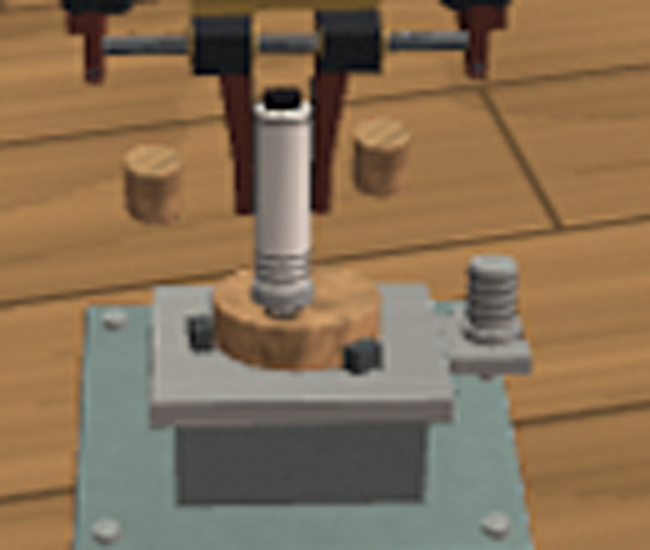

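```bash
python3 - <<'E'
from rig import ticket, readout
print(readout.get_obs()['t']); print(ticket.close_job())
E
```

```text
27.0333
the job is handed in; nothing more can be done
None
```

I parked the pin hanging in the notch and handed the job in while the gripper still held the gauge in the ring on the cork, at about 27 s of the 56 s.

**Pin:** I drew it out along the bore axis, lowered it into the notch and let go. In the last scene picture it hangs by its collar, with the shank end showing below the ear.

**Gauge:** I took the aluminium gauge from the stand; the look-alike is orange and stands apart. The tool can only point straight down, so I tilted the gauge in the jaws by pushing it against the stand's rim.
- The first tilt fell short at about 13°. Trying to correct it, I set the gauge's foot on the stand's rim twice, at about 5–7 N, and it slipped in the jaws.
- I put it back in the stand, gripped it again and re-tilted it.

**Last checks:**

| Check | Result |
|---|---|
| Tilt, wrist camera | About 15° just before the move to the jig, and unchanged in the last picture. The same method gave 15.3–16° on the pin, whose tilt is 15°, so the true value may be nearer 14.5°. |
| Tilt, scene camera | Rougher, and suggested about 2° less. |
| Tip position | About 2 mm into the press, the scene picture showed it inside the ring. After that the foot hides the ring. |
| Plunger depth | About 6 mm by travel since first contact. The force rise, about 3.5 N, suggests nearer 7 mm. I left it as close enough to half. |
| Foot | Clear of the cork by roughly 5–6 mm, going by those depths. |

The force reading also held a small sideways part of about 0.7 N, probably friction at the tip.

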